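# Pick the most supple mixing knife on the flex gauge

### The arm

A 6-joint arm with a two-finger parallel gripper is mounted at the origin on the work surface. World frame = base frame: x ahead of the robot, y to its left, z up, the work surface at z = 0. Lengths are in m, angles in degrees, forces in N, time in s.
With the tool pointing down it reaches from about 0.3 to 0.75 m from the base axis. Payload 8.5 kg.
Tool frame: the origin (TCP) lies at the very end of the fingers, on their centre line; the grasp point (between the pads) lies 19 mm behind it (env.grip_depth is the z of the grasp point in the tool frame, in m); z points along the fingers, y is the direction in which the jaws open and shut (so a half turn about z gives the same grasp; the last joint's range is limited). The gripper opens to 85 mm and grips with 20 to 120 N. Pads are 22 mm wide; open, the fingers measure 114 mm over their backs; the gripper's body (76 mm by 85 mm) begins 54 mm behind the grasp point. The pads swing forward as they close: fully open they stand 13 mm farther back than shut.
Start: joints at [-89.456, 21.807, 74.336, -0, 83.858, -12.336], TCP at [0.123, -0.536, 0.231] pointing down, gripper open.
Joint ranges: [-178.18, 178.18], [-50.72, 133.34], [12.68, 142.11], [-81.47, 261.47], [9.98, 163.14], [-165.26, 165.26]. Speed limits (degrees/s): [136.94, 136.94, 180, 180, 180, 180].

### API

Orientations are given as a 3x3 rotation matrix whose columns are the frame's x, y, z axes.
In Python, from rig import env gives the robot as it stands.
- The arm moves only by the tool apply_moves, never from a script. Its argument "plan" is a list of rows, each an object of numbers: "tx", "ty", "tz": the shift along the world's x, y, z in mm; "rx", "ry", "rz": the turn, a rotation vector about the world's x, y, z in rad; "jaw": the opening, from -1 (shut) to 1 (fully open). A call has 1 to 12 rows; each row is the pose to reach, as a shift and turn from the pose measured when the call began; what a row does not reach only later rows make up. A row lasts 1/10 s, in which the tool goes at most 50 mm and 8.59 degrees, less where a joint would pass 70% of its speed; a pose out of reach is approached as far as the arm can. A call with a gripper value outside its range is refused whole. The fingers move at their own pace and stop on an object; "grip_force" is the grip in N (left out, the last holds). Time passes only in rows, so rows that repeat a pose let the fingers close. It gives the time, the measured TCP pose, the force and the opening at its end, in the units of the state.
- env.observe(): the state, without advancing time (a new reading comes with each control period).
- env.get_image(name): name is "side" or "top" or "wrist"; returns a dict with "image" (420x560x3 uint8, red, green, blue), "intrinsics" (3x3 intrinsics, pixels), "k1" (the pictures are not rectified: a ray, as slopes to the right and down, at radius r is drawn at 1 + k1 r^2 times it, then the intrinsics apply), "world_from_camera" (4x4, takes a point from camera to world coordinates). Camera axes: x right, y up, looking along -z (the intrinsics and any distortion apply to the point x, -y, -z); pixel columns grow to the right and rows downward; lengths in m; the calibration is good to about 2 mm. A picture is of the moment at which its call begins. There is no depth.
- env.close_job(): hands the job in, once; it reports no verdict.
The state is a dict: "time_s": time; "q": joint angles; "qvel": joint speeds; "joint_efforts": joint torques, N m; "position": TCP position; "tool_rot": TCP orientation; "ft_force": force on the tool from outside, world axes, zero at the start; "wrist_torque": the same for the moment, N m; "grip_width": finger opening in m.
Only numpy, scipy, OpenCV 4.12 (cv2) and the standard library are available. Lean on these libraries where they do the work, as an engineer would, in place of code of your own. Each camera call takes 0.05 s, during which the arm holds its last target.

### The job

A customer wants the most supple of the three mixing knives clamped in the flex gauge. Going along the row from the knife nearest you to the farthest, press each blade tip gently down until it rests on the stop bar for a moment, without ramming it, and feel how stiff it is; then swing aside the clamp of the softest one only, lift that knife out and lower it by hand into the wooden tray, lengthways. Leave the other two knives clamped and everything else on the counter undisturbed.

Things in the scene. Friction and masses are not known exactly. Their poses are not given: they have to be found in the camera images.
- gauge: Flex gauge, fixed: grey base plate 275 x 225 x 12 mm, three knives clamped side by side on it. Origin: centre of its underside. x runs along the knives, from blade tips (-x) to butts and clamps (+x); y across the row: places near (nearest the robot, y +75 mm), mid (0), far (-75 mm); z up. Each handle lies in two saddles 18 mm long, 36 wide, 50 high, centred at x -5 and +65 mm.
- stop_bar: Steel stop bar, fixed across the gauge under the three blade tips, 225 mm long (gauge y), 16 mm wide. Origin: middle of its top face, 33 mm above the table; axes as the gauge's. A blade at rest has its underside 11.8 mm above it; pressed onto the bar, the blade's top at the tip is about 3 mm above the bar.
- tray: Shallow dark wooden tray, fixed, 250 x 100 mm outside, 20 mm high, walls 6 mm, inner floor 6 mm above the table; a knife lying flat in it has its handle centre 14 mm above the table. Origin: centre of its underside; x along its length, z up.
- knife_a_grip (a point): Centre of the wooden handle (96 mm long, 18 wide, 16 high) of a mixing knife. The three knives look alike and differ only in blade stiffness; which is in which place changes. x runs from blade to butt, z up. Clamped, this point is 46 mm above the table. The blade (20 mm wide, 2.4 thick) ends 155 mm from here in -x; the knife is 203 mm long and weighs 68 g.
- knife_a: The same knife; origin and axes as point knife_a_grip. Between the saddles 52 mm of the handle's middle is free to grasp, with 26 mm of air below it. Once its clamp is open it comes out straight up (free after 15 mm); 50 mm high keepers at both handle ends stop it sliding.
- knife_a_tip (a point): The place to press: top face of that knife's blade, on the centre line, 10 mm from the end of the tip, right over the stop bar; 47 mm above the table at rest; moves with the blade. The blade bends as if hinged 73 mm from here. It takes 2 to 10 N here to reach the stop, very different from knife to knife, in proportion to the deflection; on the stop the force climbs steeply.
- knife_b_grip (a point): Centre of the wooden handle (96 mm long, 18 wide, 16 high) of a mixing knife. The three knives look alike and differ only in blade stiffness; which is in which place changes. x runs from blade to butt, z up. Clamped, this point is 46 mm above the table. The blade (20 mm wide, 2.4 thick) ends 155 mm from here in -x; the knife is 203 mm long and weighs 68 g.
- knife_b: The same knife; origin and axes as point knife_b_grip. Between the saddles 52 mm of the handle's middle is free to grasp, with 26 mm of air below it. Once its clamp is open it comes out straight up (free after 15 mm); 50 mm high keepers at both handle ends stop it sliding.
- knife_b_tip (a point): The place to press: top face of that knife's blade, on the centre line, 10 mm from the end of the tip, right over the stop bar; 47 mm above the table at rest; moves with the blade. The blade bends as if hinged 73 mm from here. It takes 2 to 10 N here to reach the stop, very different from knife to knife, in proportion to the deflection; on the stop the force climbs steeply.
- knife_c_grip (a point): Centre of the wooden handle (96 mm long, 18 wide, 16 high) of a mixing knife. The three knives look alike and differ only in blade stiffness; which is in which place changes. x runs from blade to butt, z up. Clamped, this point is 46 mm above the table. The blade (20 mm wide, 2.4 thick) ends 155 mm from here in -x; the knife is 203 mm long and weighs 68 g.
- knife_c: The same knife; origin and axes as point knife_c_grip. Between the saddles 52 mm of the handle's middle is free to grasp, with 26 mm of air below it. Once its clamp is open it comes out straight up (free after 15 mm); 50 mm high keepers at both handle ends stop it sliding.
- knife_c_tip (a point): The place to press: top face of that knife's blade, on the centre line, 10 mm from the end of the tip, right over the stop bar; 47 mm above the table at rest; moves with the blade. The blade bends as if hinged 73 mm from here. It takes 2 to 10 N here to reach the stop, very different from knife to knife, in proportion to the deflection; on the stop the force climbs steeply.
- clamp_near (a joint): Swing clamp of the near place, rad: 0 = clamped, its rubber-tipped arm over the butt end of the handle, its hand lever pointing to gauge +x. Swung about its upright post, knob moving towards gauge -y (away from the robot), up to 1.3 = fully aside. Beyond 0.8 the arm is clear of the knife. It stays where it is left; takes about 2 to 3 N at the knob.
- clamp_near_knob (a point): Middle of the near clamp lever's upright round black knob (15 mm thick, 30 mm high; this point is 84 mm above the table), 55 mm from the post's axis, which stands at gauge x +100 mm in line with the knife. The flat lever below the knob reaches up to 66 mm above the table.
- clamp_mid (a joint): Swing clamp of the mid place, rad: 0 = clamped, its rubber-tipped arm over the butt end of the handle, its hand lever pointing to gauge +x. Swung about its upright post, knob moving towards gauge -y (away from the robot), up to 1.3 = fully aside. Beyond 0.8 the arm is clear of the knife. It stays where it is left; takes about 2 to 3 N at the knob.
- clamp_mid_knob (a point): Middle of the mid clamp lever's upright round black knob (15 mm thick, 30 mm high; this point is 84 mm above the table), 55 mm from the post's axis, which stands at gauge x +100 mm in line with the knife. The flat lever below the knob reaches up to 66 mm above the table.
- clamp_far (a joint): Swing clamp of the far place, rad: 0 = clamped, its rubber-tipped arm over the butt end of the handle, its hand lever pointing to gauge +x. Swung about its upright post, knob moving towards gauge -y (away from the robot), up to 1.3 = fully aside. Beyond 0.8 the arm is clear of the knife. It stays where it is left; takes about 2 to 3 N at the knob.
- clamp_far_knob (a point): Middle of the far clamp lever's upright round black knob (15 mm thick, 30 mm high; this point is 84 mm above the table), 55 mm from the post's axis, which stands at gauge x +100 mm in line with the knife. The flat lever below the knob reaches up to 66 mm above the table.
- jar_a_mid (a point): Bystander, not to be disturbed: glass jar, 56 mm wide, 100 mm tall. Point at its centre, half-way up.
- jar_b_mid (a point): Bystander, not to be disturbed: glass jar, 56 mm wide, 100 mm tall. Point at its centre, half-way up.
- jar_c_mid (a point): Bystander, not to be disturbed: glass jar, 56 mm wide, 100 mm tall. Point at its centre, half-way up.
- tub_mid (a point): Bystander, not to be disturbed: round clear tub, 76 mm wide, 64 mm tall. Point at its centre, half-way up.
- dish_mid (a point): Bystander, not to be disturbed: white porcelain dish, 70 mm wide, 26 mm tall. Point at its centre, half-way up.
- muller_mid (a point): Bystander, not to be disturbed: glass muller, 68 mm wide, 92 mm tall. Point at its centre, half-way up.

How it is judged (in metres and radians):
On the way, in this order (a step that is already met when the one before it is completed fails the run):
1. the blade in the nearest place is pressed down onto the stop bar and rests there a moment (((y of knife_a_grip in the frame of gauge above 0.04 m and contact force between stop_bar and knife_a above 0.4 N) or (y of knife_b_grip in the frame of gauge above 0.04 m and contact force between stop_bar and knife_b above 0.4 N) or (y of knife_c_grip in the frame of gauge above 0.04 m and contact force between stop_bar and knife_c above 0.4 N))), for 0.15 s.
2. the blade in the middle place is pressed down onto the stop bar and rests there a moment (((y of knife_a_grip in the frame of gauge between -0.04 and 0.04 m and contact force between stop_bar and knife_a above 0.4 N) or (y of knife_b_grip in the frame of gauge between -0.04 and 0.04 m and contact force between stop_bar and knife_b above 0.4 N) or (y of knife_c_grip in the frame of gauge between -0.04 and 0.04 m and contact force between stop_bar and knife_c above 0.4 N))), for 0.15 s.
3. the blade in the farthest place is pressed down onto the stop bar and rests there a moment (((y of knife_a_grip in the frame of gauge below -0.04 m and contact force between stop_bar and knife_a above 0.4 N) or (y of knife_b_grip in the frame of gauge below -0.04 m and contact force between stop_bar and knife_b above 0.4 N) or (y of knife_c_grip in the frame of gauge below -0.04 m and contact force between stop_bar and knife_c above 0.4 N))), for 0.15 s.
4. the most supple knife is held low inside the tray (lowered, not dropped) (((x of knife_a_grip in the frame of knife_a above 2.5e-05 m and x of knife_a_grip in the frame of tray between -0.075 and 0.075 m and y of knife_a_grip in the frame of tray between -0.034 and 0.034 m and z of knife_a_grip in the frame of tray below 0.035 m and contact force between the fingers and knife_a above 0.5 N) or (x of knife_b_grip in the frame of knife_b above 2.5e-05 m and x of knife_b_grip in the frame of tray between -0.075 and 0.075 m and y of knife_b_grip in the frame of tray between -0.034 and 0.034 m and z of knife_b_grip in the frame of tray below 0.035 m and contact force between the fingers and knife_b above 0.5 N) or (x of knife_c_grip in the frame of knife_c above 2.5e-05 m and x of knife_c_grip in the frame of tray between -0.075 and 0.075 m and y of knife_c_grip in the frame of tray between -0.034 and 0.034 m and z of knife_c_grip in the frame of tray below 0.035 m and contact force between the fingers and knife_c above 0.5 N))), for 0.05 s.
At the end, for the whole second after the job is handed in: The most supple knife (in the rules: handle point 0.05 mm off its origin, unmeasurable) lies still on the tray floor, handle centre within 75 mm along, 34 mm across, under 22 mm up, lengthways to 0.35 rad; the others within 6 mm of their start, clamps closed to 0.15 rad (((x of knife_a_grip in the frame of knife_a above 2.5e-05 m and x of knife_a_grip in the frame of tray between -0.075 and 0.075 m and y of knife_a_grip in the frame of tray between -0.034 and 0.034 m and z of knife_a_grip in the frame of tray below 0.022 m and angle between the x axis of knife_a and the x axis of tray, either way round below 0.35 rad and linear speed of knife_a below 0.02 m/s) or (not (x of knife_a_grip in the frame of knife_a above 2.5e-05 m) and distance of knife_a_grip from where it was at the start of the episode below 0.006 m)) and ((x of knife_b_grip in the frame of knife_b above 2.5e-05 m and x of knife_b_grip in the frame of tray between -0.075 and 0.075 m and y of knife_b_grip in the frame of tray between -0.034 and 0.034 m and z of knife_b_grip in the frame of tray below 0.022 m and angle between the x axis of knife_b and the x axis of tray, either way round below 0.35 rad and linear speed of knife_b below 0.02 m/s) or (not (x of knife_b_grip in the frame of knife_b above 2.5e-05 m) and distance of knife_b_grip from where it was at the start of the episode below 0.006 m)) and ((x of knife_c_grip in the frame of knife_c above 2.5e-05 m and x of knife_c_grip in the frame of tray between -0.075 and 0.075 m and y of knife_c_grip in the frame of tray between -0.034 and 0.034 m and z of knife_c_grip in the frame of tray below 0.022 m and angle between the x axis of knife_c and the x axis of tray, either way round below 0.35 rad and linear speed of knife_c below 0.02 m/s) or (not (x of knife_c_grip in the frame of knife_c above 2.5e-05 m) and distance of knife_c_grip from where it was at the start of the episode below 0.006 m)) and (x of knife_a_grip in the frame of knife_a above 2.5e-05 m or y of knife_a_grip in the frame of gauge below 0.04 m or value of joint clamp_near below 0.15 rad) and (x of knife_a_grip in the frame of knife_a above 2.5e-05 m or y of knife_a_grip in the frame of gauge above 0.04 m or y of knife_a_grip in the frame of gauge below -0.04 m or value of joint clamp_mid below 0.15 rad) and (x of knife_a_grip in the frame of knife_a above 2.5e-05 m or y of knife_a_grip in the frame of gauge above -0.04 m or value of joint clamp_far below 0.15 rad) and (x of knife_b_grip in the frame of knife_b above 2.5e-05 m or y of knife_b_grip in the frame of gauge below 0.04 m or value of joint clamp_near below 0.15 rad) and (x of knife_b_grip in the frame of knife_b above 2.5e-05 m or y of knife_b_grip in the frame of gauge above 0.04 m or y of knife_b_grip in the frame of gauge below -0.04 m or value of joint clamp_mid below 0.15 rad) and (x of knife_b_grip in the frame of knife_b above 2.5e-05 m or y of knife_b_grip in the frame of gauge above -0.04 m or value of joint clamp_far below 0.15 rad) and (x of knife_c_grip in the frame of knife_c above 2.5e-05 m or y of knife_c_grip in the frame of gauge below 0.04 m or value of joint clamp_near below 0.15 rad) and (x of knife_c_grip in the frame of knife_c above 2.5e-05 m or y of knife_c_grip in the frame of gauge above 0.04 m or y of knife_c_grip in the frame of gauge below -0.04 m or value of joint clamp_mid below 0.15 rad) and (x of knife_c_grip in the frame of knife_c above 2.5e-05 m or y of knife_c_grip in the frame of gauge above -0.04 m or value of joint clamp_far below 0.15 rad)); the robot touches nothing.
It fails at once if a blade is rammed onto the stop bar (more than 15 N between blade and bar) (contact force between stop_bar and knife_a above 15 N or contact force between stop_bar and knife_b above 15 N or contact force between stop_bar and knife_c above 15 N).
It fails at once if a bystander is moved more than 20 mm (distance of any of jar_a_mid, jar_b_mid, jar_c_mid, tub_mid, dish_mid, muller_mid from where it was at the start of the episode above 0.02 m).
It also fails if it takes over 72 s, if anything falls off the work surface, if the arm or the gripper's body presses on something with over 40 N, if the wrist force passes 120 N, or if a joint passes its speed limit or range.

## Working session

There is one attempt and no reset: what is moved stays moved. The work goes in short steps, Python scripts to look and compute and a tool call to move; the robot and the scene stay as the last step left them, time stands still between calls to the robot, and variables do not carry over. Pictures are saved under pics/ and viewed, and the job is handed in when it is done.

Besides the shell and the picture viewer there is one more tool, called after "Call:" in YAML: its name, and indented under it one key for each argument. apply_moves: Moves the arm, as the interface text tells. Its arguments: {"type":"object","properties":{"plan":{"type":"array","items":{"type":"object","properties":{"tx":{"type":"number"},"ty":{"type":"number"},"tz":{"type":"number"},"rx":{"type":"number"},"ry":{"type":"number"},"rz":{"type":"number"},"jaw":{"type":"number"}}}},"grip_force":{"type":"number"}},"required":["plan"]}

```bash
ls; mkdir -p pics
python3 - <<'E'
from rig import env
import cv2,numpy as np
for n in ["side","top","wrist"]:
    d=env.get_image(n); cv2.imwrite(f"pics/{n}0.png",d["image"][:,:,::-1])
    print(n,d["intrinsics"].round(1).tolist(),d["k1"],np.array(d["world_from_camera"]).round(4).tolist())
o=env.observe(); print(o); print(env.grip_depth)
E
```

```text
pics
side [[486.5, 0.0, 286.5], [0.0, 486.5, 208.7], [0.0, 0.0, 1.0]] -0.16816528591538413 [[-0.7976, 0.3058, -0.5199, -0.1048], [-0.603, -0.3832, 0.6997, 0.8424], [0.0147, 0.8716, 0.49, 0.7081], [0.0, 0.0, 0.0, 1.0]]
top [[460.3, 0.0, 275.0], [0.0, 460.3, 203.7], [0.0, 0.0, 1.0]] -0.11219718138473288 [[-0.0004, 0.9941, -0.1082, 0.443], [-0.9997, 0.0023, 0.0246, -0.0055], [0.0248, 0.1082, 0.9938, 1.3927], [0.0, 0.0, 0.0, 1.0]]
wrist [[291.4, 0.0, 280.5], [0.0, 291.4, 209.2], [0.0, 0.0, 1.0]] -0.01963904888636509 [[0.2234, 0.9352, 0.2746, 0.1939], [-0.9747, 0.2147, 0.0617, -0.5198], [-0.0013, -0.2814, 0.9596, 0.3727], [0.0, 0.0, 0.0, 1.0]]
{'time_s': 0.15, 'q': array([-8.94574154e+01,  2.18335358e+01,  7.43723054e+01,  8.76336170e-04,
        8.38581268e+01, -1.23336701e+01]), 'qvel': array([-0.04493221, -0.09767352, -0.21574668, -0.00956156, -0.02153238,
        0.05929362]), 'joint_efforts': array([-1.17112118e-04, -4.48626208e+01, -2.31345463e+01, -3.28867927e-04,
        3.74169074e-03, -2.75606754e-05]), 'position': array([ 0.12258462, -0.53593914,  0.23085492]), 'tool_rot': array([[ 9.74853999e-01,  2.22844522e-01,  4.63396777e-06],
       [ 2.22844379e-01, -9.74853392e-01,  1.11654502e-03],
       [ 2.53333380e-04, -1.08743572e-03, -9.99999377e-01]]), 'ft_force': array([0.41007144, 0.76730546, 0.00299515]), 'wrist_torque': array([ 0.0450897 , -0.02149712, -0.02667541]), 'grip_width': 0.08538456679612728}
-0.0187
```

View pics/top0.png

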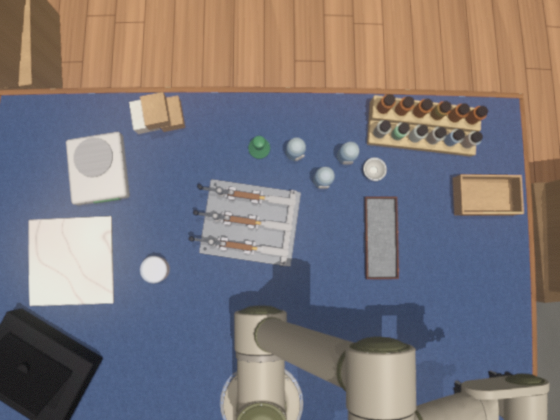

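View pics/side0.png

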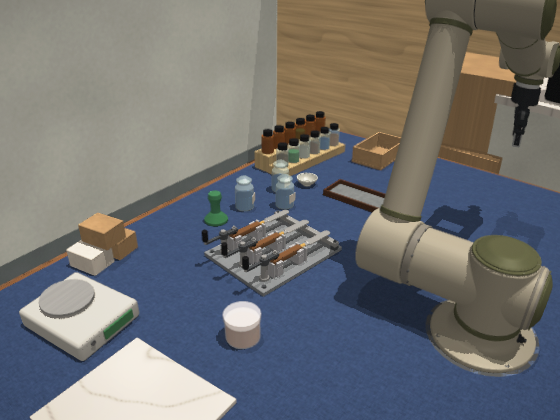

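View pics/wrist0.png

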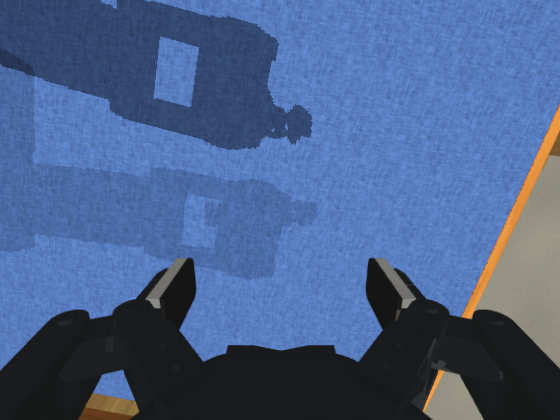

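```bash
cat > h.py <<'E'
from rig import env
import cv2,numpy as np
def shot(n,name=None):
    d=env.get_image(n)
    if name: cv2.imwrite(f"pics/{name}.png",d["image"][:,:,::-1])
    return d
def ray(d,uv):
    K=d["intrinsics"]; T=np.array(d["world_from_camera"])
    p=cv2.undistortPoints(np.array(uv,float).reshape(-1,1,2),K,np.array([d["k1"],0,0,0.]))[:,0]
    v=np.c_[p[:,0],-p[:,1],-np.ones(len(p))]@T[:3,:3].T
    return T[:3,3],v
def onplane(d,uv,z):
    o,v=ray(d,uv); return o+v*((z-o[2])/v[:,2])[:,None]
def proj(d,P):
    T=np.array(d["world_from_camera"]); c=(np.atleast_2d(P)-T[:3,3])@T[:3,:3]
    c=c*[1,-1,-1]
    return cv2.projectPoints(c.reshape(-1,1,3),np.zeros(3),np.zeros(3),d["intrinsics"],np.array([d["k1"],0,0,0.]))[0][:,0]
def crop(d,box,s,name):
    x0,y0,x1,y1=box
    cv2.imwrite(f"pics/{name}.png",cv2.resize(d["image"][y0:y1,x0:x1,::-1],None,fx=s,fy=s,interpolation=cv2.INTER_CUBIC))
E
python3 - <<'E'
from h import *
d=shot("top"); crop(d,(180,165,310,275),6,"topg"); crop(d,(280,120,420,290),3.5,"topt")
d=shot("side"); crop(d,(190,190,350,300),5,"sideg")
E
```

```text
(no output)
```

View pics/topg.png

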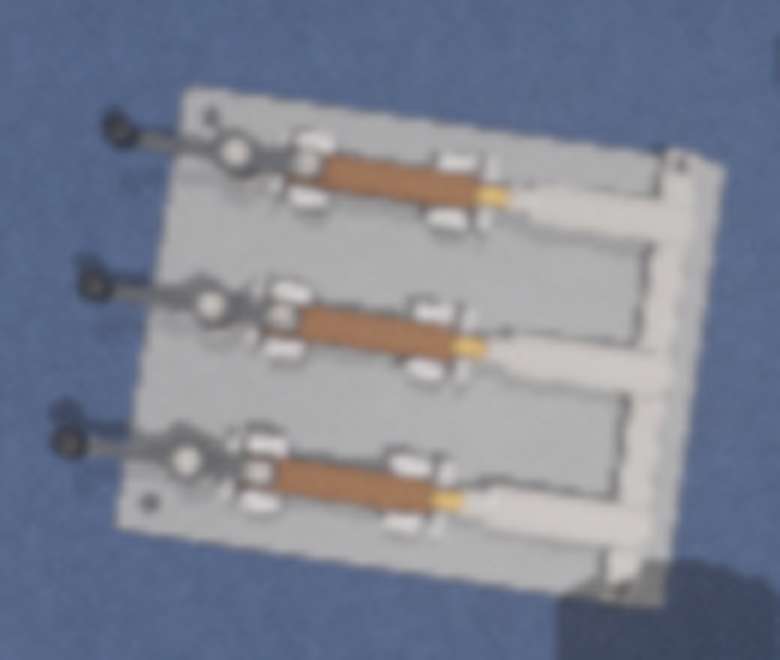

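View pics/topt.png

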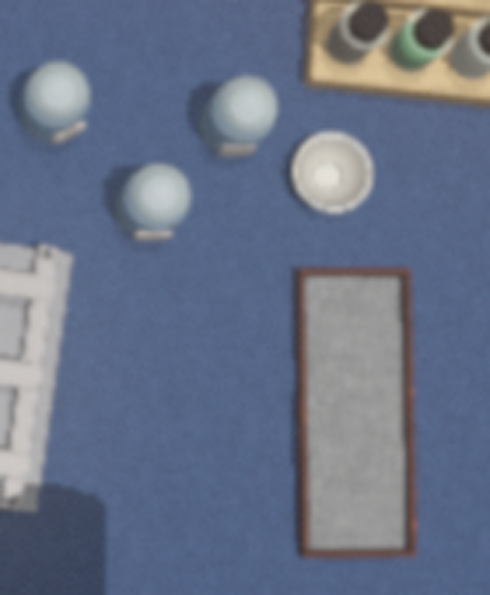

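View pics/sideg.png

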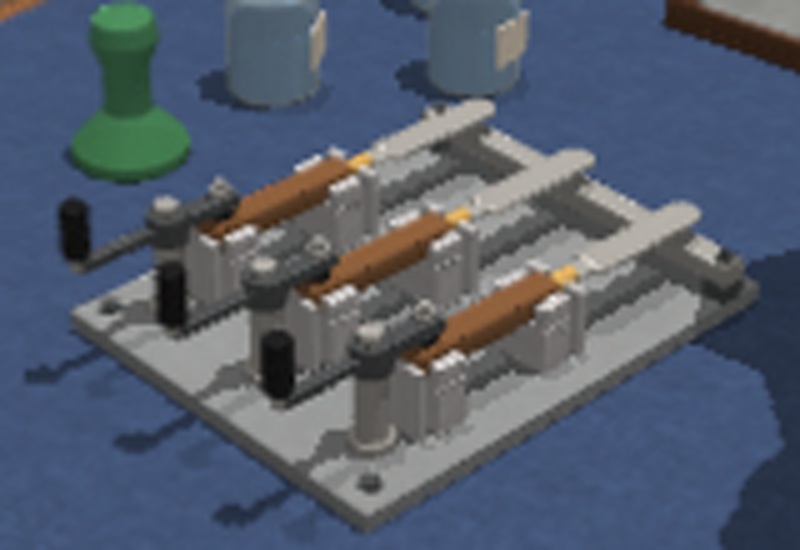

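```bash
cat > m.py <<'E'
from h import *
d=shot("top"); ds=shot("side")
def fit(L,W):  # rigid fit of L (local) to W
    a=L-L.mean(0); b=W-W.mean(0)
    th=np.arctan2((a[:,0]*b[:,1]-a[:,1]*b[:,0]).sum(),(a*b).sum())
    R=np.array([[np.cos(th),-np.sin(th)],[np.sin(th),np.cos(th)]])
    t=W.mean(0)-R@L.mean(0); return th,R,t,np.abs(L@R.T+t-W).max()
c=(np.array([(187,88),(727,160),(663,607),(117,527)])+.5)/6-.5+[180,165]
W=onplane(d,c,.012)[:,:2]
L=np.array([(.1375,-.1125),(-.1375,-.1125),(-.1375,.1125),(.1375,.1125)])
th,R,t,e=fit(L,W); print("gauge top",th,t,e)
# side view corners: left(70,315), bottom(368,522), right(757,290)
c=(np.array([(73,312),(368,520),(760,288)])+.5)/5-.5+[190,190]
W2=onplane(ds,c,.012)[:,:2]; print("side corners", W2.round(4).tolist(), "top", W.round(4).tolist())
# handles
for dd,nm in((d,"top"),(ds,"side")):
    hsv=cv2.cvtColor(dd["image"],cv2.COLOR_RGB2HSV)
    m=cv2.inRange(hsv,(3,100,50),(16,255,255))
    box=(180,165,310,275) if nm=="top" else (190,190,350,300)
    mm=np.zeros_like(m); mm[box[1]:box[3],box[0]:box[2]]=m[box[1]:box[3],box[0]:box[2]]
    n,lab,st,ce=cv2.connectedComponentsWithStats(mm)
    for i in range(1,n):
        if st[i,4]>40:
            w=onplane(dd,[ce[i]],.054)[0,:2]; print(nm,ce[i].round(1),st[i,4],"gauge",(R.T@(w-t)).round(4),"w",w.round(4))
c=(np.array([(298,268),(411,268),(414,554),(302,556)])+.5)/3.5-.5+[280,120]
W=onplane(d,c,.020)[:,:2]
L=np.array([(.125,.05),(.125,-.05),(-.125,-.05),(-.125,.05)])
th2,R2,t2,e2=fit(L,W); print("tray",th2,t2,e2,W.round(4).tolist())
np.savez("pose.npz",R=R,t=t,th=th,R2=R2,t2=t2,th2=th2)
for dd,nm,b,s in((d,"topo",(180,165,310,275),6),(ds,"sideo",(190,190,350,300),5)):
    im=np.ascontiguousarray(dd["image"][b[1]:b[3],b[0]:b[2],::-1]); im=cv2.resize(im,None,fx=s,fy=s)
    for y in(.075,0,-.075):
        for x,z,cc in((-.115,.047,(0,0,255)),(.03,.054,(0,255,0)),(.155,.099,(0,255,255)),(.1,.09,(255,0,0))):
            p=proj(dd,[*(R@[x,y]+t),z])[0]; q=((p-[b[0],b[1]]+.5)*s-.5).round().astype(int); cv2.circle(im,tuple(int(v) for v in q),4,cc,-1)
    cv2.imwrite(f"pics/{nm}.png",im)
E
python3 m.py
```

```text
gauge top 1.4303942614082445 [0.53808546 0.03499242] 0.0013526290014310716
side corners [[0.6616, 0.1559], [0.4409, 0.1899], [0.4007, -0.0786]] top [[0.6674, 0.1553], [0.6314, -0.1178], [0.4071, -0.0846], [0.4464, 0.1871]]
top [246.4 195. ] 88 gauge [ 0.0207 -0.0739] w [0.6141 0.0451]
top [242.4 220.1] 88 gauge [0.0216 0.0008] w [0.5403 0.0565]
top [238.7 245.6] 93 gauge [0.0213 0.0756] w [0.4662 0.0667]
side [245.8 229.4] 177 gauge [ 0.0333 -0.0631] w [0.6052 0.0591]
side [265.6 241. ] 186 gauge [0.033  0.0111] w [0.5318 0.0693]
side [286.8 253.6] 205 gauge [0.0339 0.0855] w [0.4582 0.0805]
tray -0.007313854462705307 [ 0.49239536 -0.36080271] 0.0020804988247678513 [[0.6158, -0.3119], [0.6162, -0.412], [0.3691, -0.4084], [0.3684, -0.3109]]
```

View pics/topo.png

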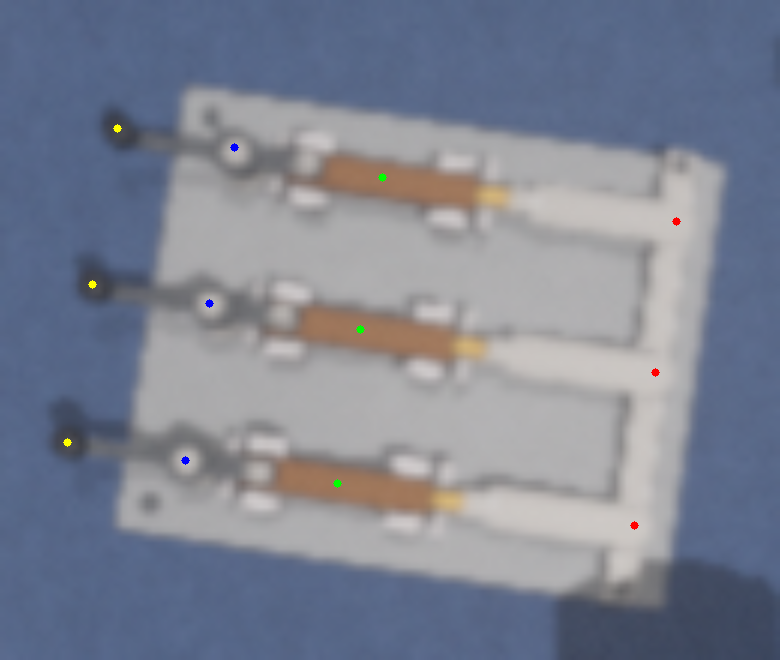

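View pics/sideo.png

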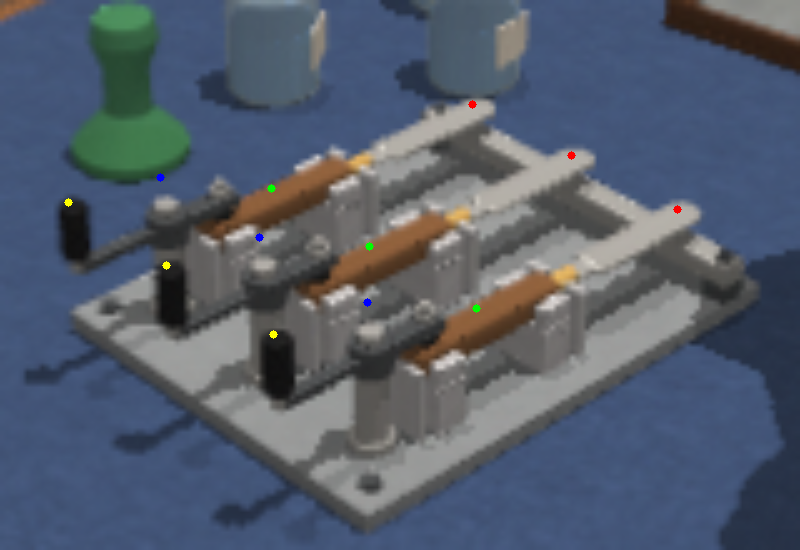

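Run:
```python
import numpy as np
p=np.load("pose.npz");R,t=p["R"],p["t"]
for g in((-.05,0),(-.115,.075),(-.115,0),(-.115,-.075)): print(g,(R@g+t).round(4))
```

```text
(-0.05, 0) [ 0.5311 -0.0145]
(-0.115, 0.075) [ 0.4477 -0.0684]
(-0.115, 0) [ 0.522  -0.0789]
(-0.115, -0.075) [ 0.5963 -0.0894]
```

Call:
apply_moves:
  plan:
    - {"tx": 30,"ty": 35,"tz": 10,"rz": 0.1,"jaw": 1}
    - {"tx": 60,"ty": 70,"tz": 20,"rz": 0.2}
    - {"tx": 90,"ty": 105,"tz": 30,"rz": 0.3}
    - {"tx": 120,"ty": 140,"tz": 40,"rz": 0.4}
    - {"tx": 150,"ty": 175,"tz": 40,"rz": 0.5}
    - {"tx": 180,"ty": 210,"tz": 40,"rz": 0.6}
    - {"tx": 210,"ty": 245,"tz": 40,"rz": 0.7}
    - {"tx": 240,"ty": 280,"tz": 40,"rz": 0.8}
    - {"tx": 270,"ty": 315,"tz": 40,"rz": 0.9}
    - {"tx": 300,"ty": 350,"tz": 40,"rz": 1.0}
    - {"tx": 330,"ty": 385,"tz": 40,"rz": 1.1}
    - {"tx": 360,"ty": 420,"tz": 40,"rz": 1.206}

```text
validation failed for argument at $.pl...
```

Call:
apply_moves:
  plan:
    - {"tx": 24,"ty": 35}
    - {"tx": 48,"ty": 80}
    - {"tx": 50,"ty": 102}
    - {"tx": 50,"ty": 102}
    - {"tx": 50,"ty": 102}

```text
validation failed for argument at $.pl...
```

Run:
```python
from h import *
d=shot("wrist","w1"); o=env.observe(); print(o["position"],o["tool_rot"].round(4).tolist(),o["time_s"],o["ft_force"])
p=np.load("pose.npz");R,t=p["R"],p["t"]
im=d["image"][:,:,::-1].copy()
for y in(.075,0,-.075):
    for x,z,cc in((-.115,.047,(0,0,255)),(.03,.054,(0,255,0)),(.155,.099,(0,255,255)),(.1,.09,(255,0,0))):
        q=proj(d,[*(R@[x,y]+t),z])[0]; cv2.circle(im,tuple(int(round(v)) for v in q),2,cc,-1)
for x in(-.1375,.1375):
  for y in(-.1125,.1125):
        q=proj(d,[*(R@[x,y]+t),.012])[0]; cv2.circle(im,tuple(int(round(v)) for v in q),2,(255,0,255),-1)
cv2.imwrite("pics/w1o.png",cv2.resize(im,(800,600)))
```

```text
[ 0.12259659 -0.53612061  0.23123189] [[0.9748, 0.2229, 0.0], [0.2229, -0.9748, 0.0002], [0.0001, -0.0002, -1.0]] 0.4 [ 0.34529735 -0.19550474  0.43098268]
```

View pics/w1o.png

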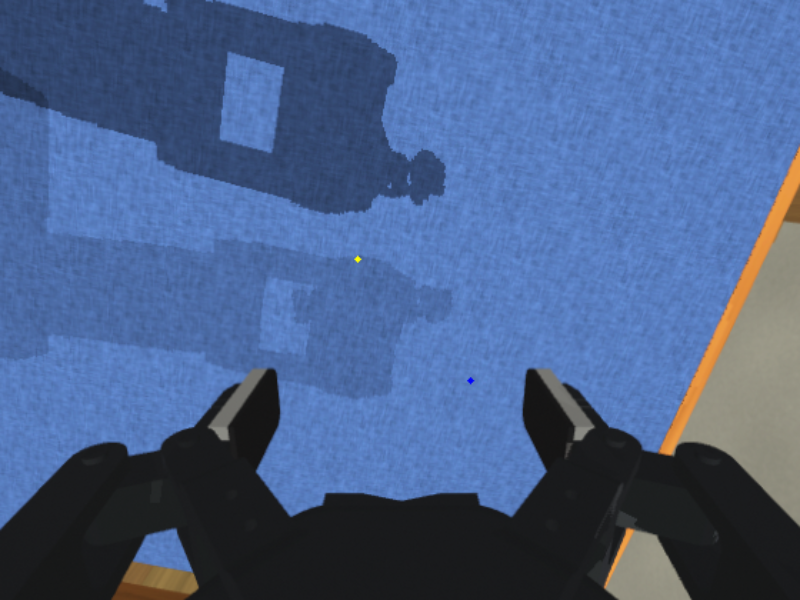

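The picture still shows the start pose, because both move calls were refused. The rows probably need every field, so I'll retry with full rows.

Call:
apply_moves:
  plan:
    - {"tx": 30,"ty": 35,"tz": 10,"rx": 0,"ry": 0,"rz": 0.1,"jaw": 1}
    - {"tx": 60,"ty": 70,"tz": 20,"rx": 0,"ry": 0,"rz": 0.2,"jaw": 1}
    - {"tx": 90,"ty": 105,"tz": 30,"rx": 0,"ry": 0,"rz": 0.3,"jaw": 1}
    - {"tx": 120,"ty": 140,"tz": 40,"rx": 0,"ry": 0,"rz": 0.4,"jaw": 1}
    - {"tx": 150,"ty": 175,"tz": 40,"rx": 0,"ry": 0,"rz": 0.5,"jaw": 1}
    - {"tx": 180,"ty": 210,"tz": 40,"rx": 0,"ry": 0,"rz": 0.6,"jaw": 1}
    - {"tx": 210,"ty": 245,"tz": 40,"rx": 0,"ry": 0,"rz": 0.7,"jaw": 1}
    - {"tx": 240,"ty": 280,"tz": 40,"rx": 0,"ry": 0,"rz": 0.8,"jaw": 1}
    - {"tx": 270,"ty": 315,"tz": 40,"rx": 0,"ry": 0,"rz": 0.9,"jaw": 1}
    - {"tx": 300,"ty": 350,"tz": 40,"rx": 0,"ry": 0,"rz": 1.0,"jaw": 1}
    - {"tx": 330,"ty": 385,"tz": 40,"rx": 0,"ry": 0,"rz": 1.1,"jaw": 1}
    - {"tx": 360,"ty": 420,"tz": 40,"rx": 0,"ry": 0,"rz": 1.206,"jaw": 1}
  grip_force: 40

```text
time_s: 1.6
position: [0.4836, -0.1143, 0.2714]
tool_rot: [[0.135, 0.991, 0.0], [0.991, -0.135, -0.0], [-0.0, 0.0, -1.0]]
ft_force: [0.1, -1.3, 0.3]
grip_width: 0.0856
```

Call:
apply_moves:
  plan:
    - {"tx": 24,"ty": 40,"tz": 0,"rx": 0,"ry": 0,"rz": 0.0,"jaw": 1}
    - {"tx": 48,"ty": 80,"tz": 0,"rx": 0,"ry": 0,"rz": 0.0,"jaw": 1}
    - {"tx": 48,"ty": 100,"tz": 0,"rx": 0,"ry": 0,"rz": 0.005,"jaw": 1}
    - {"tx": 48,"ty": 100,"tz": 0,"rx": 0,"ry": 0,"rz": 0.005,"jaw": 1}
    - {"tx": 48,"ty": 100,"tz": 0,"rx": 0,"ry": 0,"rz": 0.005,"jaw": 1}

```text
time_s: 2.1
position: [0.5315, -0.0145, 0.2714]
tool_rot: [[0.13, 0.992, 0.0], [0.992, -0.13, -0.001], [-0.001, 0.0, -1.0]]
ft_force: [-1.3, -0.8, 0.4]
grip_width: 0.0852
```

```bash
cat > w.py <<'E'
from h import *
import sys
d=shot("wrist",sys.argv[1]); o=env.observe(); print(o["position"],o["tool_rot"].round(4).tolist(),o["time_s"],o["ft_force"])
np.savez("pics/"+sys.argv[1],**d)
p=np.load("pose.npz");R,t=p["R"],p["t"]
im=d["image"][:,:,::-1].copy()
for y in(.075,0,-.075):
    for x,z,cc in((-.115,.047,(0,0,255)),(.03,.054,(0,255,0)),(.155,.099,(0,255,255)),(.1,.09,(255,0,0))):
        q=proj(d,[*(R@[x,y]+t),z])[0]; cv2.circle(im,tuple(int(round(v)) for v in q),2,cc,-1)
for x in(-.1375,.1375):
  for y in(-.1125,.1125):
        q=proj(d,[*(R@[x,y]+t),.012])[0]; cv2.circle(im,tuple(int(round(v)) for v in q),2,(255,0,255),-1)
cv2.imwrite(f"pics/{sys.argv[1]}o.png",cv2.resize(im,(800,600)))
E
python3 w.py w2
```

```text
[ 0.53142456 -0.01503919  0.27145603] [[0.1309, 0.9914, 0.0002], [0.9914, -0.1309, -0.0005], [-0.0005, 0.0002, -1.0]] 2.15 [ 1.06600249 -0.71175189 -0.51895977]
```

View pics/w2o.png

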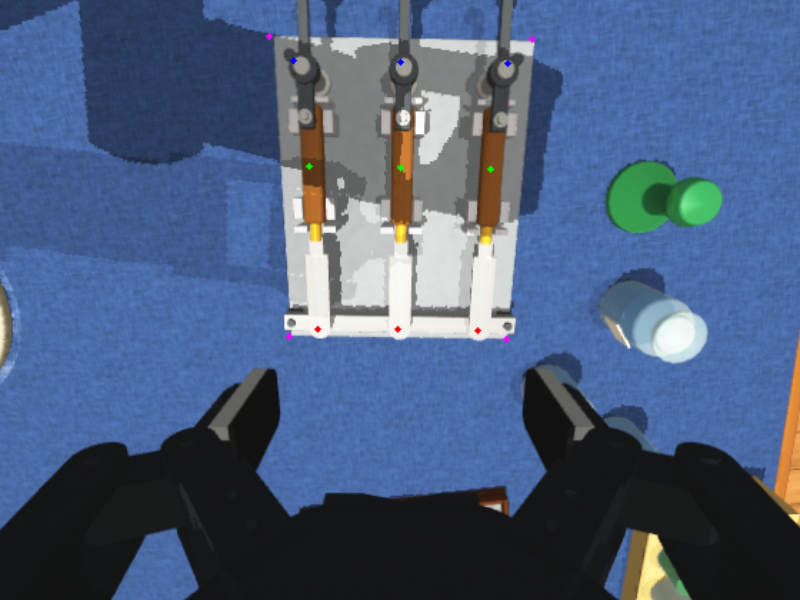

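Call:
apply_moves:
  plan:
    - {"tx": -30,"ty": -20,"tz": -30,"rx": 0,"ry": 0,"rz": 0,"jaw": -1}
    - {"tx": -60,"ty": -40,"tz": -60,"rx": 0,"ry": 0,"rz": 0,"jaw": -1}
    - {"tx": -84,"ty": -53,"tz": -90,"rx": 0,"ry": 0,"rz": 0,"jaw": -1}
    - {"tx": -84,"ty": -53,"tz": -130,"rx": 0,"ry": 0,"rz": 0,"jaw": -1}
    - {"tx": -84,"ty": -53,"tz": -165,"rx": 0,"ry": 0,"rz": 0,"jaw": -1}
    - {"tx": -84,"ty": -53,"tz": -190,"rx": 0,"ry": 0,"rz": 0,"jaw": -1}
    - {"tx": -84,"ty": -53,"tz": -201,"rx": 0,"ry": 0,"rz": 0,"jaw": -1}
    - {"tx": -84,"ty": -53,"tz": -201,"rx": 0,"ry": 0,"rz": 0,"jaw": -1}
    - {"tx": -84,"ty": -53,"tz": -201,"rx": 0,"ry": 0,"rz": 0,"jaw": -1}

```text
time_s: 3.05
position: [0.4476, -0.0689, 0.0709]
tool_rot: [[0.132, 0.991, 0.001], [0.991, -0.132, -0.001], [-0.001, 0.001, -1.0]]
ft_force: [-0.1, -0.1, -0.1]
grip_width: -0.0003
```

```bash
cat > f.py <<'E'
from rig import env
import numpy as np,sys
n=int(sys.argv[1]) if len(sys.argv)>1 else 4
F=[];Z=[];T=[]
for i in range(n):
    env.get_image("wrist"); o=env.observe(); F.append(o["ft_force"]);Z.append(o["position"]);T.append(o["joint_efforts"])
print(o["time_s"],"F",np.mean(F,0).round(2),"sd",np.std(F,0).round(2),"pos",np.mean(Z,0).round(5),"w",o["grip_width"]); print("eff",np.mean(T,0).round(2))
E
python3 w.py w3; python3 f.py 6
```

```text
[ 0.44777554 -0.06879558  0.07124249] [[0.1319, 0.9913, 0.0016], [0.9913, -0.1319, -0.0012], [-0.001, 0.0017, -1.0]] 3.1 [1.49534995 0.0051163  0.80241629]
3.4 F [-0.06 -0.2  -0.25] sd [0.32 0.54 0.26] pos [ 0.44772 -0.06834  0.07113] w -7.587070165963586e-05
eff [ -0.12 -38.55 -15.03  -0.    -0.    -0.  ]
```

View pics/w3o.png

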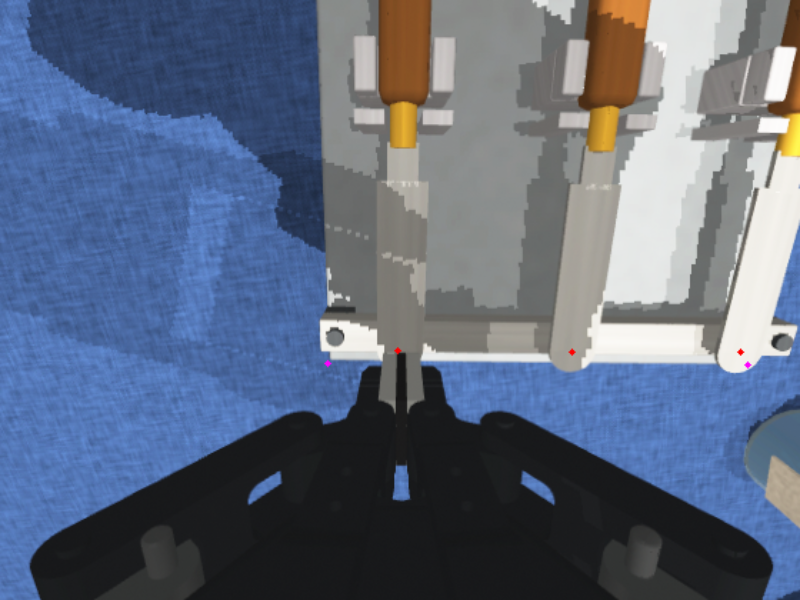

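The fingers sit over the near blade tip (about pixel 402,350). The blade centre is about 1 mm to the right, so I'll nudge over and descend.

Call:
apply_moves:
  plan:
    - {"tx": 1,"ty": 0,"tz": -8,"rx": 0,"ry": 0,"rz": -0.008,"jaw": -1}
    - {"tx": 1,"ty": 0,"tz": -16,"rx": 0,"ry": 0,"rz": -0.008,"jaw": -1}
    - {"tx": 1,"ty": 0,"tz": -21,"rx": 0,"ry": 0,"rz": -0.008,"jaw": -1}
    - {"tx": 1,"ty": 0,"tz": -25,"rx": 0,"ry": 0,"rz": -0.008,"jaw": -1}
    - {"tx": 1,"ty": 0,"tz": -27,"rx": 0,"ry": 0,"rz": -0.008,"jaw": -1}
    - {"tx": 1,"ty": 0,"tz": -28,"rx": 0,"ry": 0,"rz": -0.008,"jaw": -1}
    - {"tx": 1,"ty": 0,"tz": -28,"rx": 0,"ry": 0,"rz": -0.008,"jaw": -1}

```text
time_s: 4.1
position: [0.4485, -0.068, 0.043]
tool_rot: [[0.139, 0.99, 0.001], [0.99, -0.139, -0.001], [-0.001, 0.001, -1.0]]
ft_force: [-0.8, 1.5, 4.3]
grip_width: -0.0
```

```bash
python3 f.py 8
```

```text
4.5 F [-1.13  1.59  4.03] sd [0.16 0.35 0.44] pos [ 0.44856 -0.06802  0.043  ] w -1.9397820228100745e-05
eff [-8.000e-01 -3.807e+01 -1.362e+01 -2.700e-01 -4.700e-01  1.000e-02]
```

Call:
apply_moves:
  plan:
    - {"tx": 0,"ty": 0,"tz": -1,"rx": 0,"ry": 0,"rz": 0,"jaw": -1}
    - {"tx": 0,"ty": 0,"tz": -2,"rx": 0,"ry": 0,"rz": 0,"jaw": -1}
    - {"tx": 0,"ty": 0,"tz": -3,"rx": 0,"ry": 0,"rz": 0,"jaw": -1}
    - {"tx": 0,"ty": 0,"tz": -3,"rx": 0,"ry": 0,"rz": 0,"jaw": -1}

```text
time_s: 4.9
position: [0.4486, -0.0679, 0.04]
tool_rot: [[0.139, 0.99, 0.001], [0.99, -0.139, -0.001], [-0.0, 0.001, -1.0]]
ft_force: [-0.1, 2.8, 7.4]
grip_width: -0.0001
```

```bash
python3 f.py 3
```

```text
5.05 F [-1.12  2.94  7.66] sd [0.58 0.29 1.08] pos [ 0.44864 -0.06789  0.04004] w 7.723058615485163e-05
eff [-1.360e+00 -3.679e+01 -1.323e+01 -4.900e-01 -6.800e-01  1.000e-02]
```

Call:
apply_moves:
  plan:
    - {"tx": 0,"ty": 0,"tz": -1,"rx": 0,"ry": 0,"rz": 0,"jaw": -1}
    - {"tx": 0,"ty": 0,"tz": -2,"rx": 0,"ry": 0,"rz": 0,"jaw": -1}
    - {"tx": 0,"ty": 0,"tz": -2,"rx": 0,"ry": 0,"rz": 0,"jaw": -1}

```text
time_s: 5.35
position: [0.4487, -0.0678, 0.0383]
tool_rot: [[0.139, 0.99, 0.002], [0.99, -0.139, -0.0], [-0.0, 0.002, -1.0]]
ft_force: [-1.6, 3.6, 9.5]
grip_width: -0.0002
```

```bash
python3 f.py 4
```

```text
5.55 F [-1.84  3.15  9.59] sd [0.54 0.4  0.21] pos [ 0.44871 -0.06775  0.03832] w 3.64589789594988e-05
eff [-1.450e+00 -3.606e+01 -1.304e+01 -5.100e-01 -8.000e-01  2.000e-02]
```

Call:
apply_moves:
  plan:
    - {"tx": 0,"ty": 0,"tz": -0.5,"rx": 0,"ry": 0,"rz": 0,"jaw": -1}
    - {"tx": 0,"ty": 0,"tz": -0.8,"rx": 0,"ry": 0,"rz": 0,"jaw": -1}
    - {"tx": 0,"ty": 0,"tz": -0.8,"rx": 0,"ry": 0,"rz": 0,"jaw": -1}

```text
time_s: 5.85
position: [0.4488, -0.0677, 0.0378]
tool_rot: [[0.139, 0.99, 0.002], [0.99, -0.139, -0.001], [-0.0, 0.002, -1.0]]
ft_force: [-2.1, 3.6, 10.4]
grip_width: 0.0
```

```bash
python3 f.py 4
```

```text
6.05 F [-2.38  2.81  9.98] sd [0.71 0.21 0.59] pos [ 0.44877 -0.06769  0.03784] w -0.00016866618812334913
eff [-1.170e+00 -3.591e+01 -1.301e+01 -3.800e-01 -8.300e-01  2.000e-02]
```

Call:
apply_moves:
  plan:
    - {"tx": 0,"ty": 0,"tz": -0.5,"rx": 0,"ry": 0,"rz": 0,"jaw": -1}
    - {"tx": 0,"ty": 0,"tz": -0.8,"rx": 0,"ry": 0,"rz": 0,"jaw": -1}
    - {"tx": 0,"ty": 0,"tz": -0.8,"rx": 0,"ry": 0,"rz": 0,"jaw": -1}

```text
time_s: 6.35
position: [0.4488, -0.0677, 0.0375]
tool_rot: [[0.139, 0.99, 0.003], [0.99, -0.139, -0.001], [-0.0, 0.003, -1.0]]
ft_force: [-2.6, 2.8, 12.2]
grip_width: 0.0
```

```bash
python3 f.py 4
```

```text
6.55 F [-2.85  2.8  11.75] sd [0.43 0.26 0.33] pos [ 0.44882 -0.06765  0.03746] w -7.507924575611663e-05
eff [-1.100e+00 -3.526e+01 -1.292e+01 -3.300e-01 -9.400e-01  2.000e-02]
```

Call:
apply_moves:
  plan:
    - {"tx": 0,"ty": 0,"tz": -0.5,"rx": 0,"ry": 0,"rz": 0,"jaw": -1}
    - {"tx": 0,"ty": 0,"tz": -1.0,"rx": 0,"ry": 0,"rz": 0,"jaw": -1}
    - {"tx": 0,"ty": 0,"tz": -1.0,"rx": 0,"ry": 0,"rz": 0,"jaw": -1}

```text
time_s: 6.85
position: [0.4489, -0.0676, 0.0373]
tool_rot: [[0.139, 0.99, 0.003], [0.99, -0.139, -0.001], [-0.0, 0.003, -1.0]]
ft_force: [-4.9, 3.2, 17.8]
grip_width: 0.0003
```

```bash
python3 f.py 4;python3 - <<'E'
from h import *
d=shot("side"); crop(d,(260,190,350,270),8,"s4")
E
```

```text
7.05 F [-3.91  3.16 17.08] sd [0.36 0.36 0.35] pos [ 0.44889 -0.06765  0.03726] w 0.00021634893750772927
eff [-1.090e+00 -3.291e+01 -1.269e+01 -2.600e-01 -1.340e+00  3.000e-02]
```

View pics/s4.png

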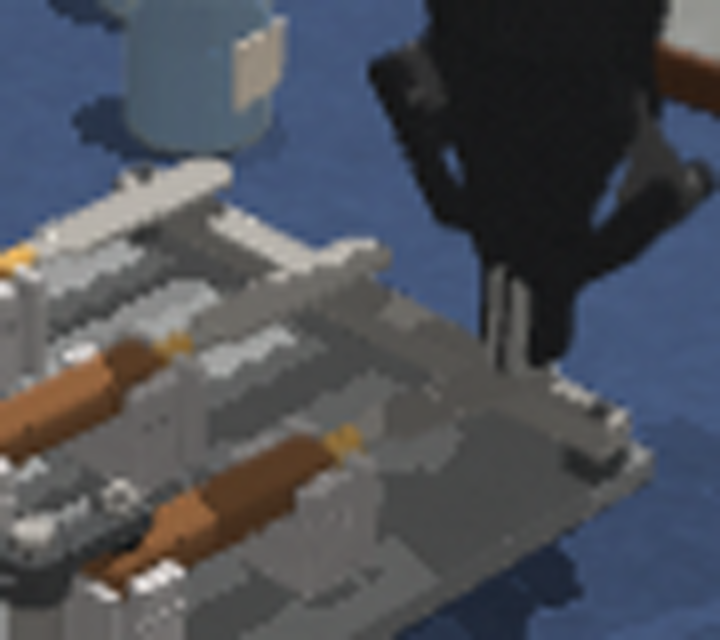

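The near blade is on its stop: about 10 N just before contact, then a steep climb to 17 N. That is a stiff blade. Next I'll lift and go to the middle one.

Call:
apply_moves:
  plan:
    - {"tx": 0,"ty": 0,"tz": 10,"rx": 0,"ry": 0,"rz": 0,"jaw": -1}
    - {"tx": 0,"ty": 0,"tz": 35,"rx": 0,"ry": 0,"rz": 0,"jaw": -1}
    - {"tx": 35,"ty": -5,"tz": 35,"rx": 0,"ry": 0,"rz": 0,"jaw": -1}
    - {"tx": 74,"ty": -11,"tz": 35,"rx": 0,"ry": 0,"rz": 0,"jaw": -1}
    - {"tx": 74,"ty": -11,"tz": 25,"rx": 0,"ry": 0,"rz": 0,"jaw": -1}
    - {"tx": 74,"ty": -11,"tz": 16,"rx": 0,"ry": 0,"rz": 0,"jaw": -1}
    - {"tx": 74,"ty": -11,"tz": 16,"rx": 0,"ry": 0,"rz": 0,"jaw": -1}

```text
time_s: 7.8
position: [0.5212, -0.0782, 0.0516]
tool_rot: [[0.139, 0.99, -0.001], [0.99, -0.139, 0.0], [0.0, -0.001, -1.0]]
ft_force: [-0.2, 0.4, 0.2]
grip_width: -0.0
```

```bash
python3 f.py 3; python3 w.py w5
```

```text
7.95 F [-0.19 -0.11 -0.45] sd [0.36 0.54 0.53] pos [ 0.52196 -0.07845  0.0529 ] w -0.000377578565447283
eff [ -0.   -45.58 -15.95  -0.    -0.05  -0.  ]
[ 0.52254641 -0.07863496  0.05356714] [[0.1388, 0.9903, 0.0033], [0.9903, -0.1388, -0.001], [-0.0005, 0.0034, -1.0]] 8.0 [0.15353354 0.64661818 0.46323567]
```

View pics/w5o.png

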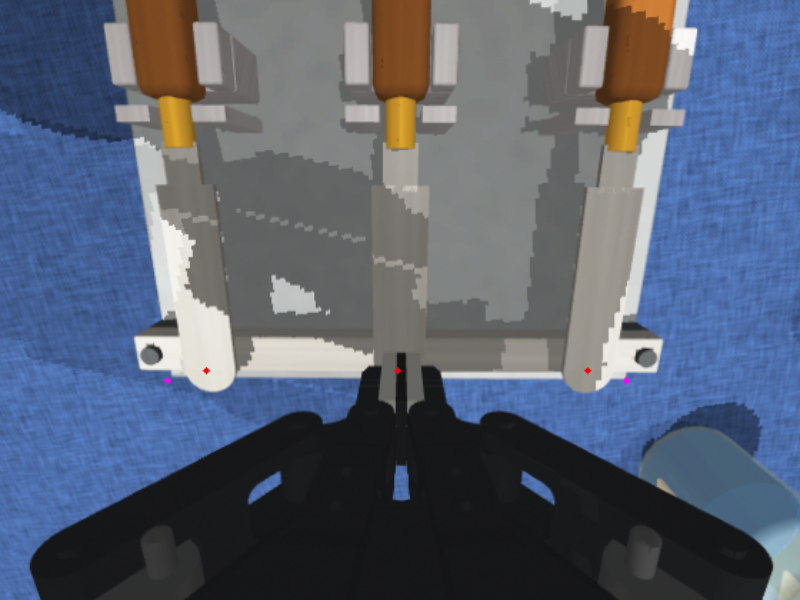

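The fingers are centred on the middle blade at (400,360). Descending.

Call:
apply_moves:
  plan:
    - {"tx": 0,"ty": 0,"tz": -4,"rx": 0,"ry": 0,"rz": 0,"jaw": -1}
    - {"tx": 0,"ty": 0,"tz": -7,"rx": 0,"ry": 0,"rz": 0,"jaw": -1}
    - {"tx": 0,"ty": 0,"tz": -9,"rx": 0,"ry": 0,"rz": 0,"jaw": -1}
    - {"tx": 0,"ty": 0,"tz": -10.5,"rx": 0,"ry": 0,"rz": 0,"jaw": -1}
    - {"tx": 0,"ty": 0,"tz": -10.5,"rx": 0,"ry": 0,"rz": 0,"jaw": -1}
    - {"tx": 0,"ty": 0,"tz": -10.5,"rx": 0,"ry": 0,"rz": 0,"jaw": -1}

```text
time_s: 8.6
position: [0.5226, -0.0786, 0.0432]
tool_rot: [[0.139, 0.99, 0.003], [0.99, -0.139, -0.001], [-0.001, 0.003, -1.0]]
ft_force: [-1.1, 0.7, 2.8]
grip_width: 0.0004
```

```bash
python3 f.py 6
```

```text
8.9 F [-0.51  0.01  1.98] sd [0.38 0.32 0.65] pos [ 0.52254 -0.07862  0.04315] w 2.426405197130169e-05
eff [-1.100e-01 -4.554e+01 -1.555e+01 -2.000e-02 -1.800e-01  0.000e+00]
```

Call:
apply_moves:
  plan:
    - {"tx": 0,"ty": 0,"tz": -1,"rx": 0,"ry": 0,"rz": 0,"jaw": -1}
    - {"tx": 0,"ty": 0,"tz": -2,"rx": 0,"ry": 0,"rz": 0,"jaw": -1}
    - {"tx": 0,"ty": 0,"tz": -3,"rx": 0,"ry": 0,"rz": 0,"jaw": -1}
    - {"tx": 0,"ty": 0,"tz": -3,"rx": 0,"ry": 0,"rz": 0,"jaw": -1}

```text
time_s: 9.3
position: [0.5226, -0.0785, 0.0401]
tool_rot: [[0.139, 0.99, 0.003], [0.99, -0.139, -0.001], [-0.0, 0.004, -1.0]]
ft_force: [-1.5, 1.3, 3.8]
grip_width: -0.0001
```

```bash
python3 f.py 6
```

```text
9.6 F [-0.28  1.99  4.61] sd [0.42 0.4  0.19] pos [ 0.52258 -0.07853  0.04017] w -0.00023313261736212002
eff [ -1.05 -44.59 -15.23  -0.39  -0.33   0.  ]
```

Call:
apply_moves:
  plan:
    - {"tx": 0,"ty": 0,"tz": -1,"rx": 0,"ry": 0,"rz": 0,"jaw": -1}
    - {"tx": 0,"ty": 0,"tz": -2,"rx": 0,"ry": 0,"rz": 0,"jaw": -1}
    - {"tx": 0,"ty": 0,"tz": -2,"rx": 0,"ry": 0,"rz": 0,"jaw": -1}

```text
time_s: 9.9
position: [0.5226, -0.0784, 0.0381]
tool_rot: [[0.139, 0.99, 0.004], [0.99, -0.139, -0.001], [-0.0, 0.004, -1.0]]
ft_force: [0.3, 2.8, 5.7]
grip_width: 0.0001
```

```bash
python3 f.py 6
```

```text
10.2 F [-0.45  2.89  5.43] sd [0.35 0.2  0.45] pos [ 0.52262 -0.07844  0.03822] w -2.956692172567497e-05
eff [ -1.41 -43.97 -15.    -0.53  -0.41   0.  ]
```

Call:
apply_moves:
  plan:
    - {"tx": 0,"ty": 0,"tz": -0.5,"rx": 0,"ry": 0,"rz": 0,"jaw": -1}
    - {"tx": 0,"ty": 0,"tz": -1,"rx": 0,"ry": 0,"rz": 0,"jaw": -1}
    - {"tx": 0,"ty": 0,"tz": -1,"rx": 0,"ry": 0,"rz": 0,"jaw": -1}

```text
time_s: 10.5
position: [0.5227, -0.0784, 0.0375]
tool_rot: [[0.139, 0.99, 0.004], [0.99, -0.139, -0.001], [-0.0, 0.004, -1.0]]
ft_force: [-1.2, 3.2, 7.7]
grip_width: 0.0001
```

```bash
python3 f.py 4
```

```text
10.7 F [-1.56  3.14  7.81] sd [0.12 0.69 0.07] pos [ 0.5227  -0.07836  0.03753] w 0.00012540706837995866
eff [-1.380e+00 -4.282e+01 -1.482e+01 -4.900e-01 -5.900e-01  1.000e-02]
```

Call:
apply_moves:
  plan:
    - {"tx": 0,"ty": 0,"tz": -0.5,"rx": 0,"ry": 0,"rz": 0,"jaw": -1}
    - {"tx": 0,"ty": 0,"tz": -0.9,"rx": 0,"ry": 0,"rz": 0,"jaw": -1}
    - {"tx": 0,"ty": 0,"tz": -0.9,"rx": 0,"ry": 0,"rz": 0,"jaw": -1}

```text
time_s: 11.0
position: [0.5228, -0.0783, 0.0374]
tool_rot: [[0.139, 0.99, 0.005], [0.99, -0.139, -0.001], [-0.0, 0.005, -1.0]]
ft_force: [-3.3, 2.8, 12.5]
grip_width: -0.0
```

```bash
python3 f.py 4
```

```text
11.2 F [-3.02  3.16 13.17] sd [0.41 0.49 0.38] pos [ 0.52277 -0.07835  0.03736] w -0.00024518931718570716
eff [-1.260e+00 -4.055e+01 -1.459e+01 -3.800e-01 -9.900e-01  2.000e-02]
```

Call:
apply_moves:
  plan:
    - {"tx": 0,"ty": 0,"tz": 10,"rx": 0,"ry": 0,"rz": 0,"jaw": -1}
    - {"tx": 0,"ty": 0,"tz": 35,"rx": 0,"ry": 0,"rz": 0,"jaw": -1}
    - {"tx": 35,"ty": -5,"tz": 35,"rx": 0,"ry": 0,"rz": 0,"jaw": -1}
    - {"tx": 74,"ty": -11,"tz": 35,"rx": 0,"ry": 0,"rz": 0,"jaw": -1}
    - {"tx": 74,"ty": -11,"tz": 25,"rx": 0,"ry": 0,"rz": 0,"jaw": -1}
    - {"tx": 74,"ty": -11,"tz": 16,"rx": 0,"ry": 0,"rz": 0,"jaw": -1}
    - {"tx": 74,"ty": -11,"tz": 16,"rx": 0,"ry": 0,"rz": 0,"jaw": -1}
    - {"tx": 74,"ty": -11,"tz": 16,"rx": 0,"ry": 0,"rz": 0,"jaw": -1}

```text
time_s: 12.0
position: [0.5959, -0.0892, 0.0531]
tool_rot: [[0.139, 0.99, 0.003], [0.99, -0.139, -0.001], [-0.0, 0.003, -1.0]]
ft_force: [0.3, 0.7, 0.6]
grip_width: 0.0
```

```bash
python3 f.py 3; python3 w.py w6
```

```text
12.15 F [0.39 0.23 0.19] sd [0.64 0.36 0.54] pos [ 0.5964  -0.08934  0.05373] w 4.8264241163231485e-05
eff [-1.000e-02 -5.290e+01 -1.818e+01 -0.000e+00 -1.000e-02 -0.000e+00]
[ 0.59666383 -0.08937661  0.05386659] [[0.1388, 0.9903, 0.0052], [0.9903, -0.1388, -0.0013], [-0.0005, 0.0054, -1.0]] 12.2 [0.49432779 0.86597784 0.13384932]
```

View pics/w6o.png

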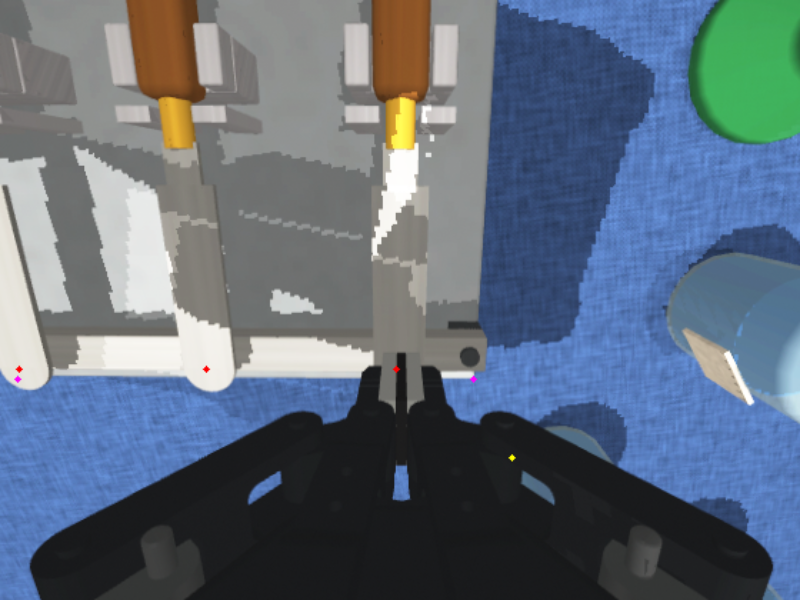

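The far blade is centred at (400,360), and the jar is clear on the right. Pressing now.

Call:
apply_moves:
  plan:
    - {"tx": 0,"ty": 0,"tz": -4,"rx": 0,"ry": 0,"rz": 0,"jaw": -1}
    - {"tx": 0,"ty": 0,"tz": -7,"rx": 0,"ry": 0,"rz": 0,"jaw": -1}
    - {"tx": 0,"ty": 0,"tz": -9,"rx": 0,"ry": 0,"rz": 0,"jaw": -1}
    - {"tx": 0,"ty": 0,"tz": -11,"rx": 0,"ry": 0,"rz": 0,"jaw": -1}
    - {"tx": 0,"ty": 0,"tz": -11,"rx": 0,"ry": 0,"rz": 0,"jaw": -1}
    - {"tx": 0,"ty": 0,"tz": -11,"rx": 0,"ry": 0,"rz": 0,"jaw": -1}

```text
time_s: 12.8
position: [0.5967, -0.0893, 0.0429]
tool_rot: [[0.139, 0.99, 0.005], [0.99, -0.139, -0.001], [-0.0, 0.005, -1.0]]
ft_force: [-0.1, 1.2, 1.3]
grip_width: -0.0001
```

```bash
python3 f.py 6
```

```text
13.1 F [-0.09  0.53  0.85] sd [0.63 0.56 0.6 ] pos [ 0.59667 -0.08935  0.04296] w 4.203513509889788e-05
eff [ -0.23 -53.03 -17.94  -0.07  -0.14   0.  ]
```

Call:
apply_moves:
  plan:
    - {"tx": 0,"ty": 0,"tz": -1,"rx": 0,"ry": 0,"rz": 0,"jaw": -1}
    - {"tx": 0,"ty": 0,"tz": -2,"rx": 0,"ry": 0,"rz": 0,"jaw": -1}
    - {"tx": 0,"ty": 0,"tz": -3,"rx": 0,"ry": 0,"rz": 0,"jaw": -1}
    - {"tx": 0,"ty": 0,"tz": -3,"rx": 0,"ry": 0,"rz": 0,"jaw": -1}

```text
time_s: 13.5
position: [0.5967, -0.0893, 0.0398]
tool_rot: [[0.139, 0.99, 0.005], [0.99, -0.139, -0.001], [-0.0, 0.005, -1.0]]
ft_force: [0.6, 2.1, 2.1]
grip_width: 0.0001
```

```bash
python3 f.py 6
```

```text
13.8 F [-0.35  1.21  1.89] sd [0.32 0.55 0.66] pos [ 0.59671 -0.08935  0.03999] w -0.00046116735638456515
eff [ -0.63 -52.55 -17.6   -0.23  -0.15   0.  ]
```

Call:
apply_moves:
  plan:
    - {"tx": 0,"ty": 0,"tz": -1,"rx": 0,"ry": 0,"rz": 0,"jaw": -1}
    - {"tx": 0,"ty": 0,"tz": -1.8,"rx": 0,"ry": 0,"rz": 0,"jaw": -1}
    - {"tx": 0,"ty": 0,"tz": -1.8,"rx": 0,"ry": 0,"rz": 0,"jaw": -1}

```text
time_s: 14.1
position: [0.5967, -0.0893, 0.0381]
tool_rot: [[0.139, 0.99, 0.005], [0.99, -0.139, -0.001], [-0.0, 0.006, -1.0]]
ft_force: [-1.0, 0.4, 2.2]
grip_width: -0.0003
```

```bash
python3 f.py 6
```

```text
14.4 F [0.49 0.96 2.63] sd [0.61 0.25 0.4 ] pos [ 0.59674 -0.08935  0.03821] w 0.00022523935259454852
eff [ -0.77 -52.28 -17.38  -0.29  -0.15   0.  ]
```

Readings at z ≈ 38.2 mm are 9.6 N (near), 5.4 N (mid) and 2.6 N (far), so the far blade is clearly the softest. I'll now seat it on the stop.

Call:
apply_moves:
  plan:
    - {"tx": 0,"ty": 0,"tz": -0.5,"rx": 0,"ry": 0,"rz": 0,"jaw": -1}
    - {"tx": 0,"ty": 0,"tz": -1,"rx": 0,"ry": 0,"rz": 0,"jaw": -1}
    - {"tx": 0,"ty": 0,"tz": -1,"rx": 0,"ry": 0,"rz": 0,"jaw": -1}

```text
time_s: 14.7
position: [0.5968, -0.0893, 0.0376]
tool_rot: [[0.139, 0.99, 0.006], [0.99, -0.139, -0.001], [-0.001, 0.006, -1.0]]
ft_force: [-0.6, 1.2, 6.1]
grip_width: 0.0001
```

```bash
python3 f.py 4
```

```text
14.9 F [-0.57  1.63  5.65] sd [0.37 0.48 0.33] pos [ 0.59681 -0.08934  0.0376 ] w -0.00011220896298278515
eff [-9.300e-01 -5.054e+01 -1.704e+01 -3.200e-01 -3.900e-01  1.000e-02]
```

Call:
apply_moves:
  plan:
    - {"tx": 0,"ty": 0,"tz": -0.5,"rx": 0,"ry": 0,"rz": 0,"jaw": -1}
    - {"tx": 0,"ty": 0,"tz": -0.9,"rx": 0,"ry": 0,"rz": 0,"jaw": -1}
    - {"tx": 0,"ty": 0,"tz": -0.9,"rx": 0,"ry": 0,"rz": 0,"jaw": -1}

```text
time_s: 15.2
position: [0.5969, -0.0893, 0.0375]
tool_rot: [[0.139, 0.99, 0.006], [0.99, -0.139, -0.002], [-0.001, 0.007, -1.0]]
ft_force: [-3.1, 1.4, 8.7]
grip_width: -0.0004
```

```bash
python3 f.py 4
```

```text
15.4 F [-2.16  1.87  8.99] sd [0.51 0.34 0.36] pos [ 0.59688 -0.08934  0.03745] w 7.604220095189507e-06
eff [-9.400e-01 -4.863e+01 -1.685e+01 -2.800e-01 -7.500e-01  2.000e-02]
```

Run:
```python
from h import *
p=np.load("pose.npz");R,t=p["R"],p["t"]
d=dict(np.load("pics/w2.npz"))
w=onplane(d,[(640*.7,195*.7)],0)[0,:2]; print("muller base",w,R.T@(w-t))
d=shot("top")
w=onplane(d,[(259,147)],.03)[0,:2]; print("muller top",w,R.T@(w-t))
w=onplane(d,[(374.5,169)],.02)[0,:2]; print("dish",w)
for u in((324,176),(296,146),(349,150)):
    w=onplane(d,[u],.09)[0,:2]; print("jar",w,R.T@(w-t))
for nm,g in (("knob",(.155,-.075)),("start",(.153,-.038))): print(nm,(R@g+t).round(4))
for a in (0,.2,.4,.6,.8,1.0,1.1):
    g=np.array([.1+.055*np.cos(a),-.075-.055*np.sin(a)+.022]); print(a,(R@g+t).round(4))
print("grip",(R@[.03,-.075]+t))
o=env.observe();print(o["position"])
```

```text
muller base [0.77091943 0.01042134] [ 0.00825377 -0.23398135]
muller top [0.76353961 0.00912193] [ 0.00593441 -0.22685599]
dish [ 0.69990289 -0.34408939]
jar [ 0.66529467 -0.17884866] [-0.19393503 -0.15588263]
jar [ 0.75299027 -0.09860451] [-0.10220826 -0.23148583]
jar [ 0.74239888 -0.25311199] [-0.25667753 -0.24262063]
knob [0.634 0.178]
start [0.5971 0.1812]
0 [0.6123 0.1811]
0.2 [0.6229 0.1784]
0.4 [0.6329 0.1738]
0.6 [0.6417 0.1672]
0.8 [0.649 0.159]
1.0 [0.6545 0.1495]
1.1 [0.6566 0.1444]
grip [0.61654568 0.05420162]
[ 0.59686245 -0.08932176  0.03746671]
```

Call:
apply_moves:
  plan:
    - {"tx": 0,"ty": 0,"tz": 15,"rx": 0,"ry": 0,"rz": 0,"jaw": -1}
    - {"tx": 0,"ty": 0,"tz": 55,"rx": 0,"ry": 0,"rz": 0,"jaw": -1}
    - {"tx": 0,"ty": 0,"tz": 95,"rx": 0,"ry": 0,"rz": 0,"jaw": -1}
    - {"tx": 0,"ty": 30,"tz": 110,"rx": 0,"ry": 0,"rz": 0,"jaw": -1}
    - {"tx": 0,"ty": 75,"tz": 110,"rx": 0,"ry": 0,"rz": 0,"jaw": -1}
    - {"tx": 0,"ty": 120,"tz": 110,"rx": 0,"ry": 0,"rz": 0,"jaw": -1}
    - {"tx": 0,"ty": 165,"tz": 110,"rx": 0,"ry": 0,"rz": 0,"jaw": -1}
    - {"tx": 0,"ty": 210,"tz": 110,"rx": 0,"ry": 0,"rz": 0,"jaw": -1}
    - {"tx": 0,"ty": 250,"tz": 110,"rx": 0,"ry": 0,"rz": 0,"jaw": -1}
    - {"tx": 0,"ty": 270,"tz": 110,"rx": 0,"ry": 0,"rz": 0,"jaw": -1}
    - {"tx": 0,"ty": 270,"tz": 100,"rx": 0,"ry": 0,"rz": 0,"jaw": -1}
    - {"tx": 0,"ty": 270,"tz": 100,"rx": 0,"ry": 0,"rz": 0,"jaw": -1}

```text
time_s: 16.65
position: [0.5961, 0.1803, 0.1356]
tool_rot: [[0.138, 0.99, 0.003], [0.99, -0.138, -0.002], [-0.002, 0.004, -1.0]]
ft_force: [1.1, 1.0, -0.9]
grip_width: -0.0001
```

```bash
python3 w.py w7
python3 - <<'E'
from h import *
d=shot("side"); crop(d,(180,170,340,290),5,"s7")
d=shot("top"); crop(d,(180,165,310,275),6,"t7")
E
```

```text
[0.59648556 0.17966009 0.13627757] [[0.1392, 0.9903, 0.0041], [0.9903, -0.1392, -0.0024], [-0.0018, 0.0044, -1.0]] 16.7 [-0.34114845 -1.05834942 -0.17171765]
```

View pics/w7o.png

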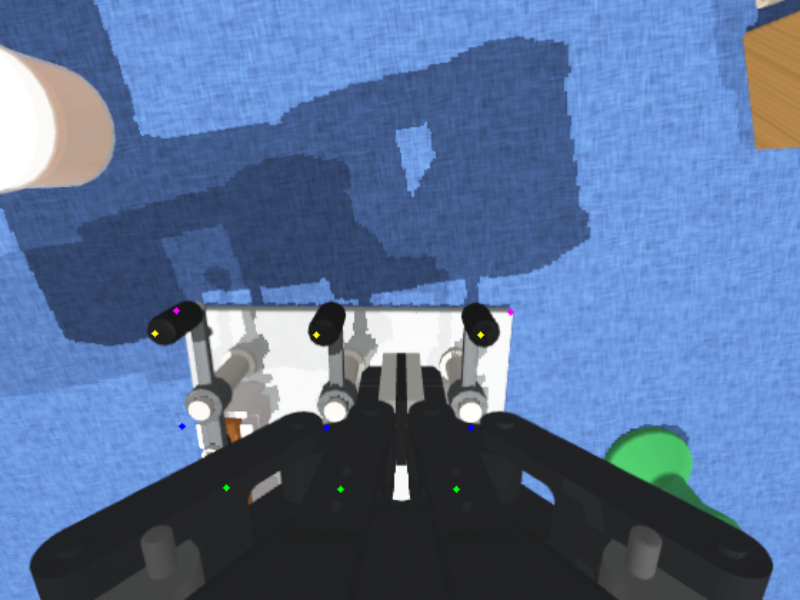

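View pics/s7.png

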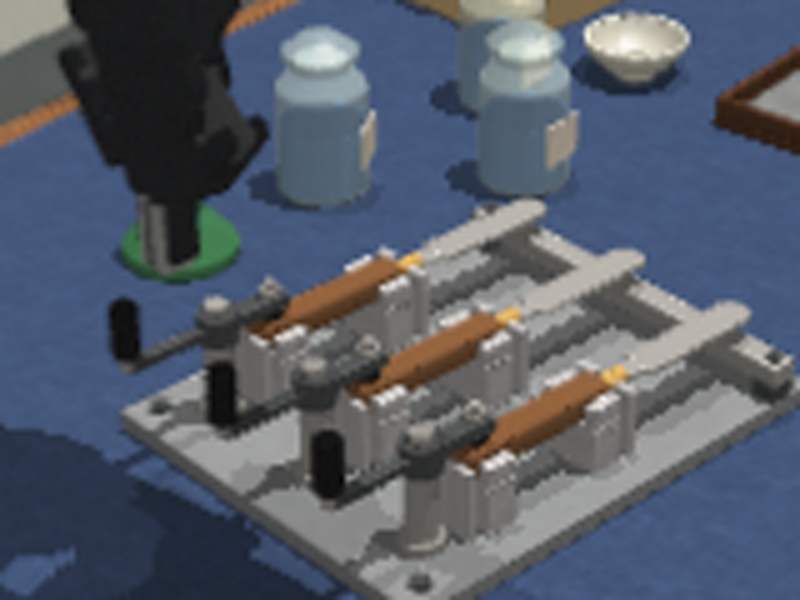

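The knob positions match the estimates: far knob at about (484,335), mid at about (325,335), with the fingers between them. I'll lower to 80 mm and push along the arc.

Call:
apply_moves:
  plan:
    - {"tx": 0,"ty": 3,"tz": -25,"rx": 0,"ry": 0,"rz": 0,"jaw": -1}
    - {"tx": 0,"ty": 3,"tz": -50,"rx": 0,"ry": 0,"rz": 0,"jaw": -1}
    - {"tx": 0,"ty": 3,"tz": -57,"rx": 0,"ry": 0,"rz": 0,"jaw": -1}
    - {"tx": 0,"ty": 3,"tz": -57,"rx": 0,"ry": 0,"rz": 0,"jaw": -1}
    - {"tx": 6,"ty": 3,"tz": -57,"rx": 0,"ry": 0,"rz": 0,"jaw": -1}
    - {"tx": 12,"ty": 2,"tz": -57,"rx": 0,"ry": 0,"rz": 0,"jaw": -1}
    - {"tx": 17,"ty": 1,"tz": -57,"rx": 0,"ry": 0,"rz": 0,"jaw": -1}
    - {"tx": 22,"ty": 0,"tz": -57,"rx": 0,"ry": 0,"rz": 0,"jaw": -1}
    - {"tx": 26,"ty": -1,"tz": -57,"rx": 0,"ry": 0,"rz": 0,"jaw": -1}

```text
time_s: 17.7
position: [0.6233, 0.1785, 0.0805]
tool_rot: [[0.14, 0.99, 0.006], [0.99, -0.14, -0.002], [-0.001, 0.006, -1.0]]
ft_force: [-2.9, 1.6, 1.7]
grip_width: 0.0004
```

```bash
python3 w.py w8
```

```text
[0.62380013 0.17825319 0.08040057] [[0.1403, 0.9901, 0.0063], [0.9901, -0.1403, -0.0018], [-0.0009, 0.0065, -1.0]] 17.75 [-1.26823032  0.61724752  0.48606609]
```

View pics/w8o.png

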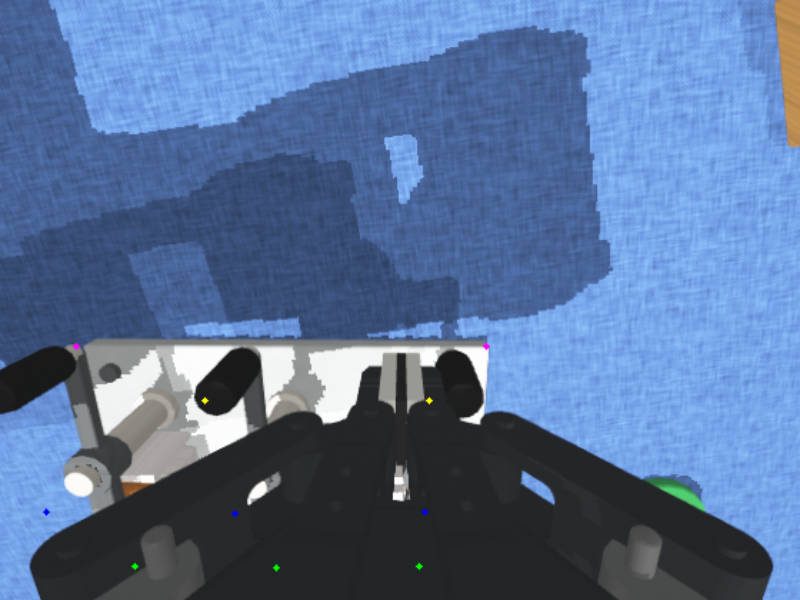

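The knob is in contact with the fingers' right side and has moved about 11 mm. I'll continue along the arc.

Call:
apply_moves:
  plan:
    - {"tx": 5,"ty": -2,"tz": 0,"rx": 0,"ry": 0,"rz": 0,"jaw": -1}
    - {"tx": 9,"ty": -4.5,"tz": 0,"rx": 0,"ry": 0,"rz": 0,"jaw": -1}
    - {"tx": 14,"ty": -8,"tz": 0,"rx": 0,"ry": 0,"rz": 0,"jaw": -1}
    - {"tx": 18,"ty": -11,"tz": 0,"rx": 0,"ry": 0,"rz": 0,"jaw": -1}
    - {"tx": 22,"ty": -15,"tz": 0,"rx": 0,"ry": 0,"rz": 0,"jaw": -1}
    - {"tx": 25,"ty": -19,"tz": 0,"rx": 0,"ry": 0,"rz": 0,"jaw": -1}
    - {"tx": 28,"ty": -24,"tz": 0,"rx": 0,"ry": 0,"rz": 0,"jaw": -1}
    - {"tx": 31,"ty": -29,"tz": 0,"rx": 0,"ry": 0,"rz": 0,"jaw": -1}
    - {"tx": 33,"ty": -34,"tz": 0,"rx": 0,"ry": 0,"rz": 0,"jaw": -1}
    - {"tx": 34,"ty": -35,"tz": 0,"rx": 0,"ry": 0,"rz": 0,"jaw": -1}

```text
time_s: 18.75
position: [0.6577, 0.1424, 0.0803]
tool_rot: [[0.141, 0.99, 0.005], [0.99, -0.141, -0.002], [-0.001, 0.006, -1.0]]
ft_force: [-4.0, 0.6, 1.0]
grip_width: 0.0001
```

```bash
python3 w.py w9
python3 - <<'E'
from h import *
d=shot("side"); crop(d,(180,170,340,290),5,"s9")
E
```

```text
[0.65769884 0.14248719 0.08030792] [[0.1409, 0.99, 0.0053], [0.99, -0.1409, -0.0022], [-0.0015, 0.0056, -1.0]] 18.8 [-3.38329924 -0.93736254  0.58988933]
```

View pics/w9o.png

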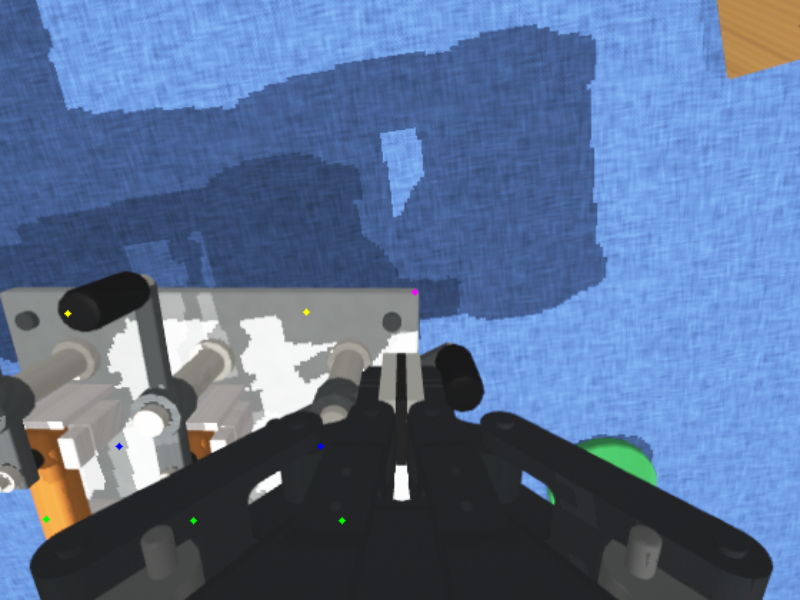

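View pics/s9.png

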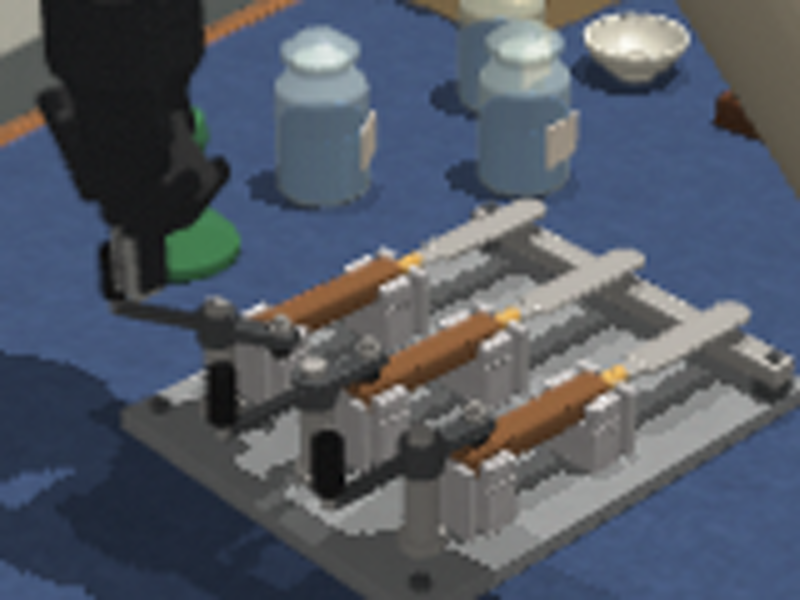

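The far clamp has swung well aside; its arm is now roughly perpendicular to the knife in the side view. I'll back off and go above the far handle with the jaws part open.

Call:
apply_moves:
  plan:
    - {"tx": -6,"ty": 1,"tz": 0,"rx": 0,"ry": 0,"rz": 0,"jaw": -1}
    - {"tx": -8,"ty": 1,"tz": 30,"rx": 0,"ry": 0,"rz": 0,"jaw": -1}
    - {"tx": -8,"ty": 1,"tz": 70,"rx": 0,"ry": 0,"rz": 0,"jaw": -1}
    - {"tx": -20,"ty": -40,"tz": 90,"rx": 0,"ry": 0,"rz": 0,"jaw": 0.2}
    - {"tx": -40,"ty": -80,"tz": 90,"rx": 0,"ry": 0,"rz": 0,"jaw": 0.2}
    - {"tx": -40,"ty": -88,"tz": 70,"rx": 0,"ry": 0,"rz": 0,"jaw": 0.2}
    - {"tx": -40,"ty": -88,"tz": 40,"rx": 0,"ry": 0,"rz": 0,"jaw": 0.2}
    - {"tx": -40,"ty": -88,"tz": 30,"rx": 0,"ry": 0,"rz": 0,"jaw": 0.2}
    - {"tx": -40,"ty": -88,"tz": 30,"rx": 0,"ry": 0,"rz": 0,"jaw": 0.2}

```text
time_s: 19.75
position: [0.6172, 0.0548, 0.1093]
tool_rot: [[0.14, 0.99, 0.004], [0.99, -0.14, -0.002], [-0.002, 0.004, -1.0]]
ft_force: [0.2, 0.0, 0.6]
grip_width: 0.051
```

```bash
python3 w.py w10
python3 - <<'E'
from h import *
d=shot("side"); crop(d,(180,170,340,290),5,"s10")
E
```

```text
[0.617892   0.05498328 0.11064915] [[0.1402, 0.9901, 0.0059], [0.9901, -0.1402, -0.0026], [-0.0018, 0.0062, -1.0]] 19.8 [-0.99495002  0.06123123  0.76533881]
```

View pics/w10o.png

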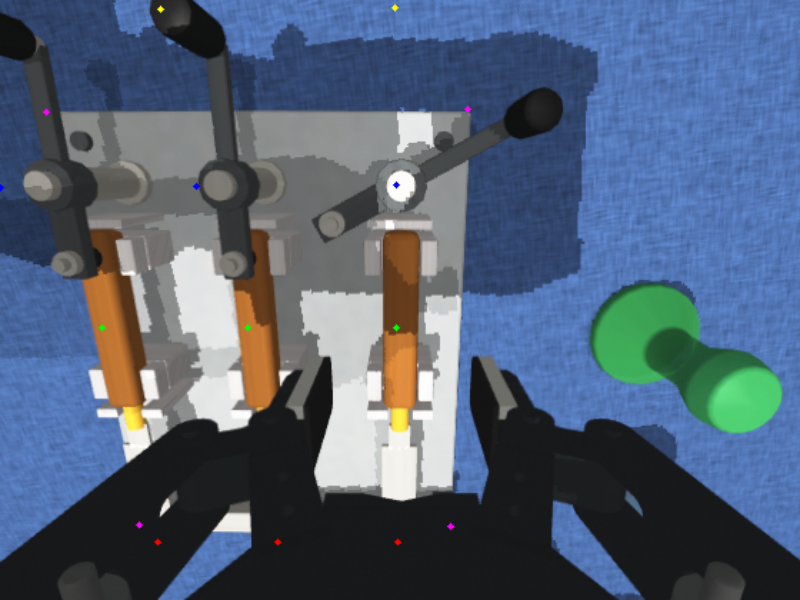

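View pics/s10.png

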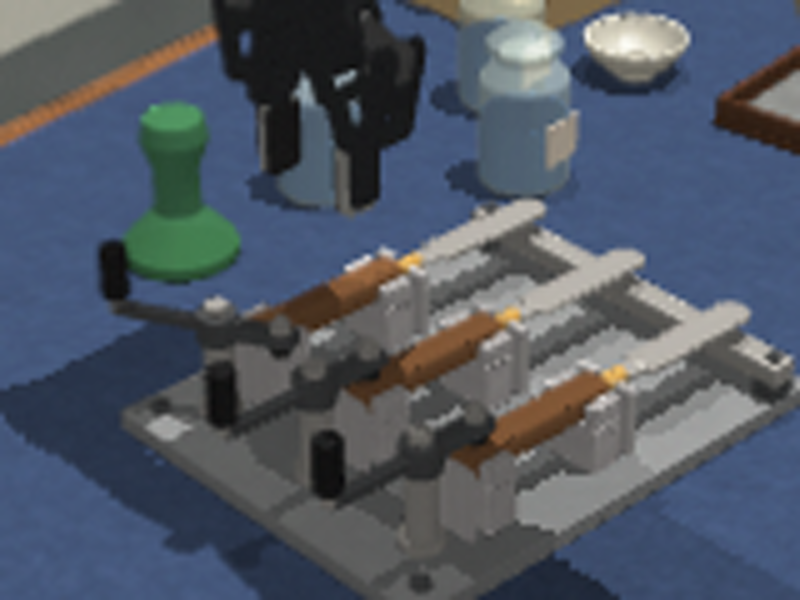

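The far clamp is about 1.1 rad aside (lever from post (400,185) to knob (535,110)). The knife is centred between the fingers. Descend and grasp.

Call:
apply_moves:
  plan:
    - {"tx": -0.5,"ty": -1,"tz": -30,"rx": 0,"ry": 0,"rz": 0,"jaw": 0.2}
    - {"tx": -0.5,"ty": -1,"tz": -60,"rx": 0,"ry": 0,"rz": 0,"jaw": 0.2}
    - {"tx": -0.5,"ty": -1,"tz": -77,"rx": 0,"ry": 0,"rz": 0,"jaw": 0.2}
    - {"tx": -0.5,"ty": -1,"tz": -82,"rx": 0,"ry": 0,"rz": 0,"jaw": 0.2}
    - {"tx": -0.5,"ty": -1,"tz": -82,"rx": 0,"ry": 0,"rz": 0,"jaw": 0.2}
    - {"tx": -0.5,"ty": -1,"tz": -82,"rx": 0,"ry": 0,"rz": 0,"jaw": -1}
    - {"tx": -0.5,"ty": -1,"tz": -82,"rx": 0,"ry": 0,"rz": 0,"jaw": -1}
    - {"tx": -0.5,"ty": -1,"tz": -82,"rx": 0,"ry": 0,"rz": 0,"jaw": -1}
    - {"tx": -0.5,"ty": -1,"tz": -82,"rx": 0,"ry": 0,"rz": 0,"jaw": -1}
    - {"tx": -0.5,"ty": -1,"tz": -82,"rx": 0,"ry": 0,"rz": 0,"jaw": -1}
  grip_force: 40

```text
time_s: 20.85
position: [0.618, 0.054, 0.0308]
tool_rot: [[0.14, 0.99, 0.009], [0.99, -0.14, -0.003], [-0.002, 0.009, -1.0]]
ft_force: [-3.4, 0.3, 5.1]
grip_width: 0.0171
```

```bash
python3 w.py w11
```

```text
[0.61796737 0.05398549 0.03077881] [[0.1403, 0.9901, 0.0086], [0.9901, -0.1402, -0.0028], [-0.0016, 0.0089, -1.0]] 20.9 [-2.97026255  0.74630728  5.58633734]
```

View pics/w11o.png

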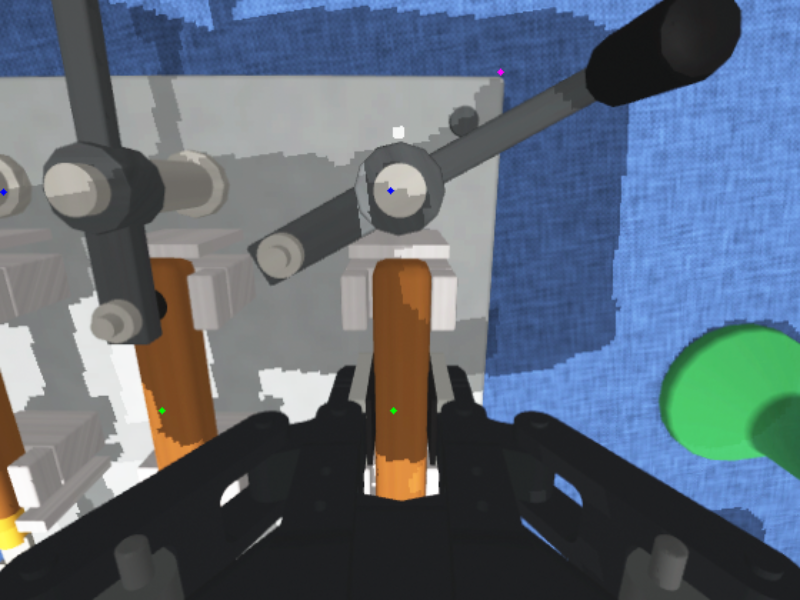

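Gripped: the width is 17 mm and the handle sits between the pads. Lift straight up.

Call:
apply_moves:
  plan:
    - {"tx": 0,"ty": 0,"tz": 4,"rx": 0,"ry": 0,"rz": 0,"jaw": -1}
    - {"tx": 0,"ty": 0,"tz": 10,"rx": 0,"ry": 0,"rz": 0,"jaw": -1}
    - {"tx": 0,"ty": 0,"tz": 20,"rx": 0,"ry": 0,"rz": 0,"jaw": -1}
    - {"tx": 0,"ty": 0,"tz": 40,"rx": 0,"ry": 0,"rz": 0,"jaw": -1}
    - {"tx": 0,"ty": 0,"tz": 70,"rx": 0,"ry": 0,"rz": 0,"jaw": -1}
    - {"tx": 0,"ty": 0,"tz": 105,"rx": 0,"ry": 0,"rz": 0,"jaw": -1}
    - {"tx": 0,"ty": 0,"tz": 140,"rx": 0,"ry": 0,"rz": 0,"jaw": -1}
    - {"tx": 0,"ty": 0,"tz": 160,"rx": 0,"ry": 0,"rz": 0,"jaw": -1}
    - {"tx": 0,"ty": 0,"tz": 160,"rx": 0,"ry": 0,"rz": 0,"jaw": -1}

```text
time_s: 21.8
position: [0.6191, 0.0539, 0.1948]
tool_rot: [[0.14, 0.99, 0.016], [0.99, -0.14, -0.004], [-0.001, 0.016, -1.0]]
ft_force: [0.2, 0.0, -1.6]
grip_width: 0.0175
```

```bash
python3 w.py w12
python3 - <<'E'
from h import *
d=shot("side"); crop(d,(180,130,380,290),4,"s12")
o=env.observe(); print(o["q"],o["grip_width"])
E
```

```text
[0.61829453 0.05401436 0.19225086] [[0.1402, 0.9901, 0.0117], [0.9901, -0.1401, -0.0032], [-0.0015, 0.012, -0.9999]] 21.85 [ 0.39277394 -0.48725189 -1.62004723]
[-5.87844443 30.33801636 66.76434271 -0.11093149 82.39540403  2.19710418] 0.0175271868121205
```

View pics/w12o.png

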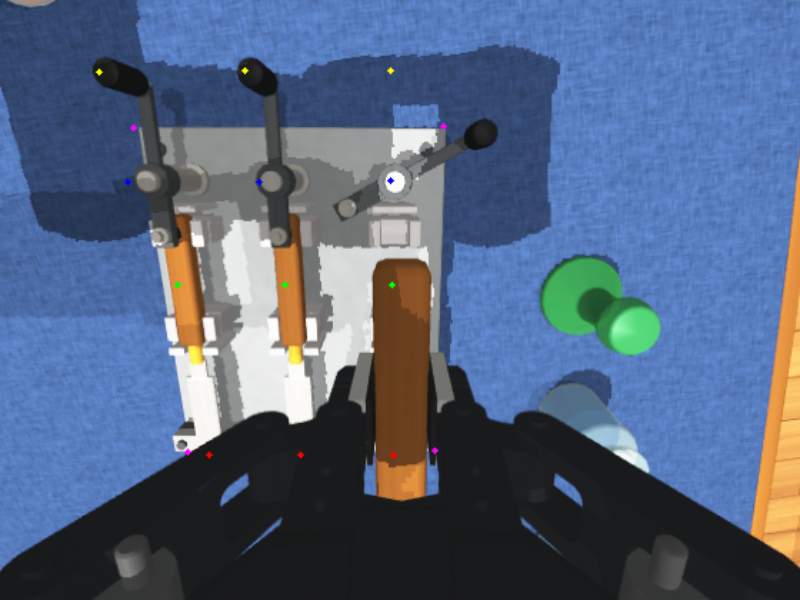

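View pics/s12.png

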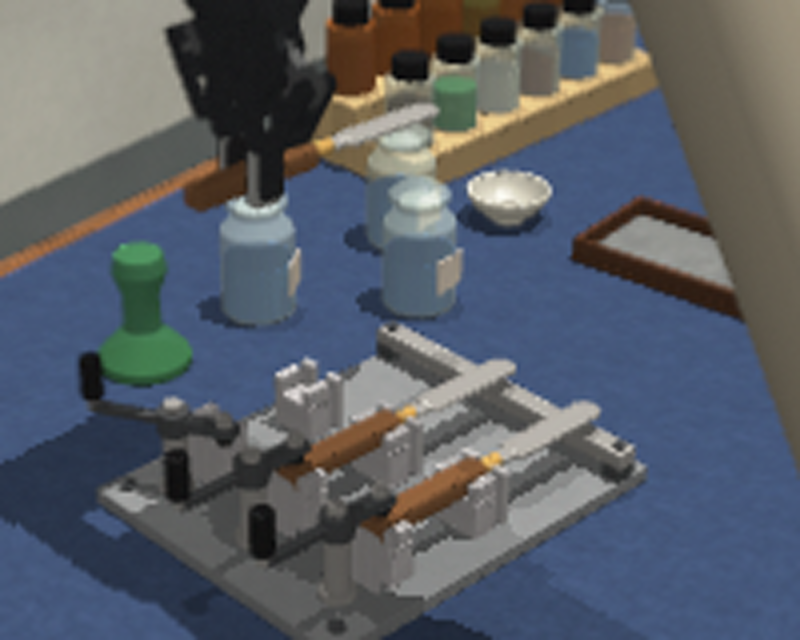

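The knife is held level and the other two are untouched. Carry it over the tray, turning by −1.437 rad.

Call:
apply_moves:
  plan:
    - {"tx": -6,"ty": -36,"tz": 0,"rx": 0,"ry": 0,"rz": -0.12,"jaw": -1}
    - {"tx": -13,"ty": -72,"tz": 0,"rx": 0,"ry": 0,"rz": -0.24,"jaw": -1}
    - {"tx": -19,"ty": -108,"tz": 0,"rx": 0,"ry": 0,"rz": -0.36,"jaw": -1}
    - {"tx": -25,"ty": -144,"tz": 0,"rx": 0,"ry": 0,"rz": -0.48,"jaw": -1}
    - {"tx": -31,"ty": -180,"tz": 0,"rx": 0,"ry": 0,"rz": -0.6,"jaw": -1}
    - {"tx": -38,"ty": -216,"tz": 0,"rx": 0,"ry": 0,"rz": -0.72,"jaw": -1}
    - {"tx": -44,"ty": -252,"tz": 0,"rx": 0,"ry": 0,"rz": -0.84,"jaw": -1}
    - {"tx": -50,"ty": -288,"tz": 0,"rx": 0,"ry": 0,"rz": -0.96,"jaw": -1}
    - {"tx": -57,"ty": -324,"tz": 0,"rx": 0,"ry": 0,"rz": -1.08,"jaw": -1}
    - {"tx": -63,"ty": -360,"tz": 0,"rx": 0,"ry": 0,"rz": -1.2,"jaw": -1}
    - {"tx": -69,"ty": -395,"tz": 0,"rx": 0,"ry": 0,"rz": -1.32,"jaw": -1}
    - {"tx": -73,"ty": -415,"tz": 0,"rx": 0,"ry": 0,"rz": -1.437,"jaw": -1}

```text
time_s: 23.1
position: [0.5434, -0.3633, 0.1884]
tool_rot: [[1.0, -0.014, -0.004], [-0.014, -1.0, -0.007], [-0.004, 0.007, -1.0]]
ft_force: [0.6, 0.7, -1.1]
grip_width: 0.0174
```

Call:
apply_moves:
  plan:
    - {"tx": 0,"ty": 0,"tz": -30,"rx": 0,"ry": 0,"rz": 0,"jaw": -1}
    - {"tx": 0,"ty": 0,"tz": -60,"rx": 0,"ry": 0,"rz": 0,"jaw": -1}
    - {"tx": 0,"ty": 0,"tz": -90,"rx": 0,"ry": 0,"rz": 0,"jaw": -1}
    - {"tx": 0,"ty": 0,"tz": -100,"rx": 0,"ry": 0,"rz": 0,"jaw": -1}
    - {"tx": 0,"ty": 0,"tz": -100,"rx": 0,"ry": 0,"rz": 0,"jaw": -1}

```text
time_s: 23.6
position: [0.5427, -0.3626, 0.0863]
tool_rot: [[1.0, -0.014, -0.007], [-0.014, -1.0, -0.004], [-0.007, 0.004, -1.0]]
ft_force: [0.1, -0.5, 0.9]
grip_width: 0.0172
```

```bash
python3 w.py w13
python3 - <<'E'
from h import *
d=shot("top"); crop(d,(310,150,450,300),4,"t13")
d=shot("side"); crop(d,(290,130,440,250),5,"s13")
E
```

```text
[ 0.54342642 -0.36319893  0.08813528] [[0.9999, -0.0136, -0.005], [-0.0137, -0.9999, -0.0063], [-0.0049, 0.0063, -1.0]] 23.65 [-0.10568616 -0.75946864  0.03868556]
```

View pics/w13o.png

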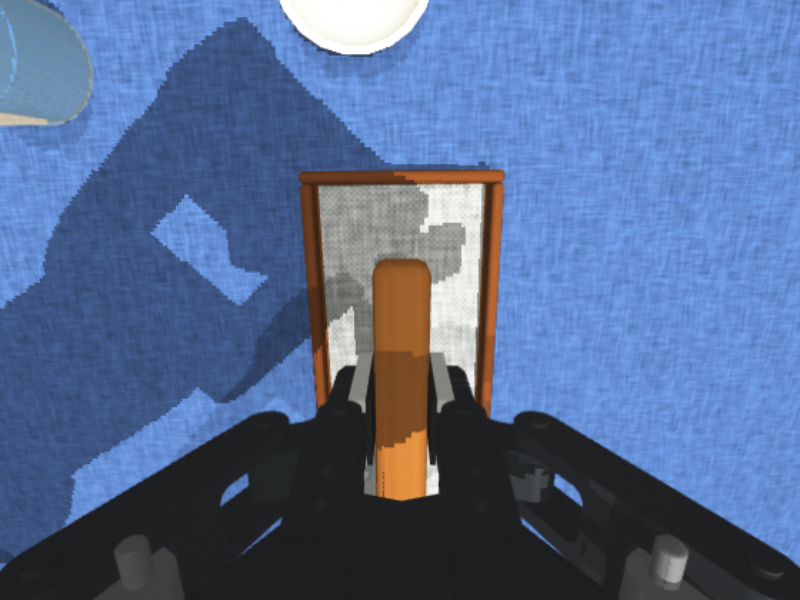

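View pics/t13.png

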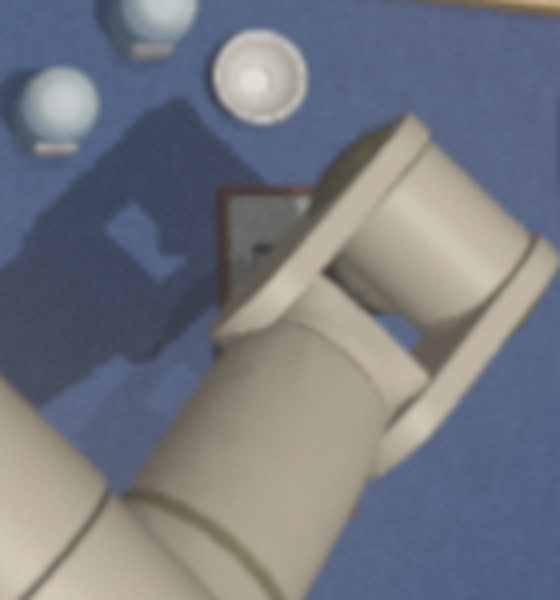

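View pics/s13.png

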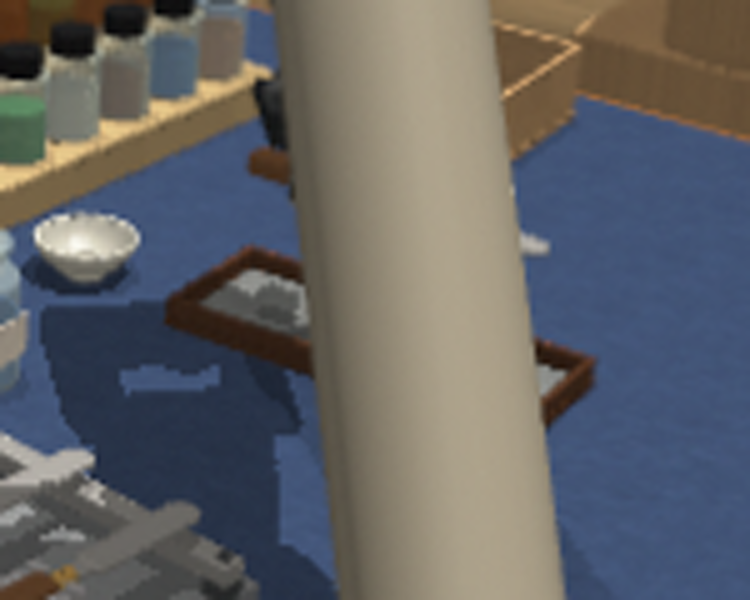

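The tray's far rim runs from (302,172) to (503,172), and the handle points straight along it. I'll check the offset numerically.

Run:
```python
from h import *
d=dict(np.load("pics/w13.npz"))
print(onplane(d,np.array([(302,172),(503,172),(316,400),(490,400)])*.7,.02).round(4))
o=env.observe();print(o["position"])
```

```text
[[ 0.6182 -0.3164  0.02  ]
 [ 0.617  -0.4125  0.02  ]
 [ 0.4955 -0.3143  0.02  ]
 [ 0.494  -0.4123  0.02  ]]
[ 0.54400795 -0.36365519  0.08983467]
```

Call:
apply_moves:
  plan:
    - {"tx": 0,"ty": 0,"tz": -20,"rx": 0,"ry": 0,"rz": 0,"jaw": -1}
    - {"tx": 0,"ty": 0,"tz": -40,"rx": 0,"ry": 0,"rz": 0,"jaw": -1}
    - {"tx": 0,"ty": 0,"tz": -58,"rx": 0,"ry": 0,"rz": 0,"jaw": -1}
    - {"tx": 0,"ty": 0,"tz": -68,"rx": 0,"ry": 0,"rz": 0,"jaw": -1}
    - {"tx": 0,"ty": 0,"tz": -74,"rx": 0,"ry": 0,"rz": 0,"jaw": -1}
    - {"tx": 0,"ty": 0,"tz": -77,"rx": 0,"ry": 0,"rz": 0,"jaw": -1}
    - {"tx": 0,"ty": 0,"tz": -77,"rx": 0,"ry": 0,"rz": 0,"jaw": -1}

```text
time_s: 24.45
position: [0.5442, -0.3638, 0.0133]
tool_rot: [[1.0, -0.014, -0.002], [-0.014, -1.0, -0.009], [-0.002, 0.009, -1.0]]
ft_force: [-0.3, -0.1, -0.3]
grip_width: 0.0172
```

```bash
python3 f.py 3; python3 w.py w14
```

```text
24.6 F [ 0.11 -0.34 -0.54] sd [0.46 0.08 0.51] pos [ 0.54429 -0.36393  0.01357] w 0.017528301136698062
eff [-1.000e-02 -5.908e+01 -1.858e+01 -4.000e-02 -0.000e+00 -0.000e+00]
[ 0.54423153 -0.36387087  0.01348245] [[0.9999, -0.0136, -0.0017], [-0.0136, -0.9999, -0.0094], [-0.0016, 0.0094, -1.0]] 24.65 [ 0.26608582 -0.37975916 -0.9243664 ]
```

View pics/w14o.png

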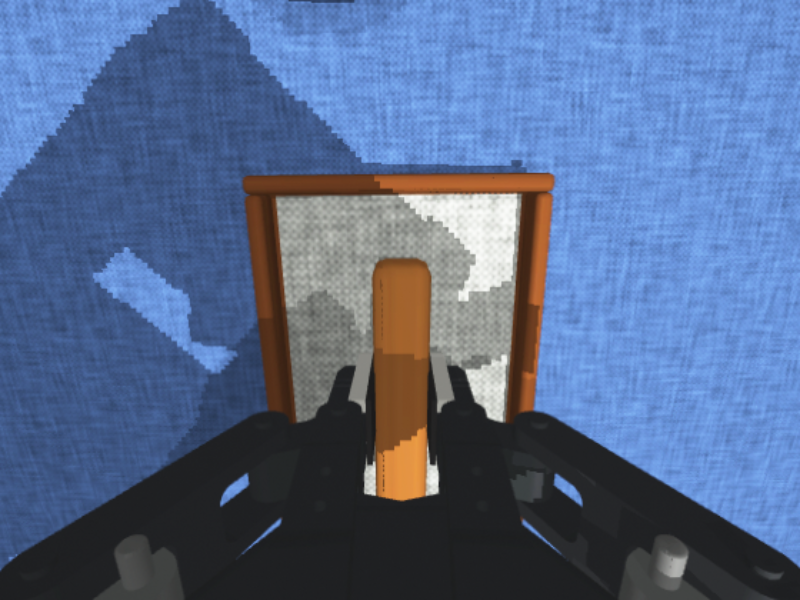

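The knife is centred inside the tray. I'll lower the last few millimetres, pause, and release.

Call:
apply_moves:
  plan:
    - {"tx": 0,"ty": 0,"tz": -2,"rx": 0,"ry": 0,"rz": 0,"jaw": -1}
    - {"tx": 0,"ty": 0,"tz": -4,"rx": 0,"ry": 0,"rz": 0,"jaw": -1}
    - {"tx": 0,"ty": 0,"tz": -5.5,"rx": 0,"ry": 0,"rz": 0,"jaw": -1}
    - {"tx": 0,"ty": 0,"tz": -5.5,"rx": 0,"ry": 0,"rz": 0,"jaw": -1}
    - {"tx": 0,"ty": 0,"tz": -5.5,"rx": 0,"ry": 0,"rz": 0,"jaw": -1}

```text
time_s: 25.15
position: [0.5442, -0.3639, 0.0079]
tool_rot: [[1.0, -0.014, -0.002], [-0.014, -1.0, -0.009], [-0.002, 0.009, -1.0]]
ft_force: [0.3, -0.5, -0.5]
grip_width: 0.0174
```

Call:
apply_moves:
  plan:
    - {"tx": 0,"ty": 0,"tz": 0,"rx": 0,"ry": 0,"rz": 0,"jaw": -0.45}
    - {"tx": 0,"ty": 0,"tz": 0,"rx": 0,"ry": 0,"rz": 0,"jaw": -0.35}
    - {"tx": 0,"ty": 0,"tz": 0,"rx": 0,"ry": 0,"rz": 0,"jaw": -0.3}
    - {"tx": 0,"ty": 0,"tz": 0,"rx": 0,"ry": 0,"rz": 0,"jaw": -0.3}
    - {"tx": 0,"ty": 0,"tz": 0,"rx": 0,"ry": 0,"rz": 0,"jaw": -0.3}

```text
time_s: 25.65
position: [0.5442, -0.3639, 0.0079]
tool_rot: [[1.0, -0.014, -0.002], [-0.014, -1.0, -0.009], [-0.002, 0.009, -1.0]]
ft_force: [-0.5, -0.5, -0.2]
grip_width: 0.03
```

```bash
python3 f.py 3; python3 w.py w15
```

```text
25.8 F [ 0.21 -0.02 -0.64] sd [0.56 0.68 0.19] pos [ 0.54423 -0.36386  0.00792] w 0.029741104373593924
eff [-0.000e+00 -5.916e+01 -1.837e+01 -2.000e-02 -1.000e-02  0.000e+00]
[ 0.54421086 -0.36384808  0.00788229] [[0.9999, -0.0136, -0.0019], [-0.0136, -0.9999, -0.0092], [-0.0018, 0.0093, -1.0]] 25.85 [ 0.57623124 -0.75517586  0.79268924]
```

View pics/w15o.png

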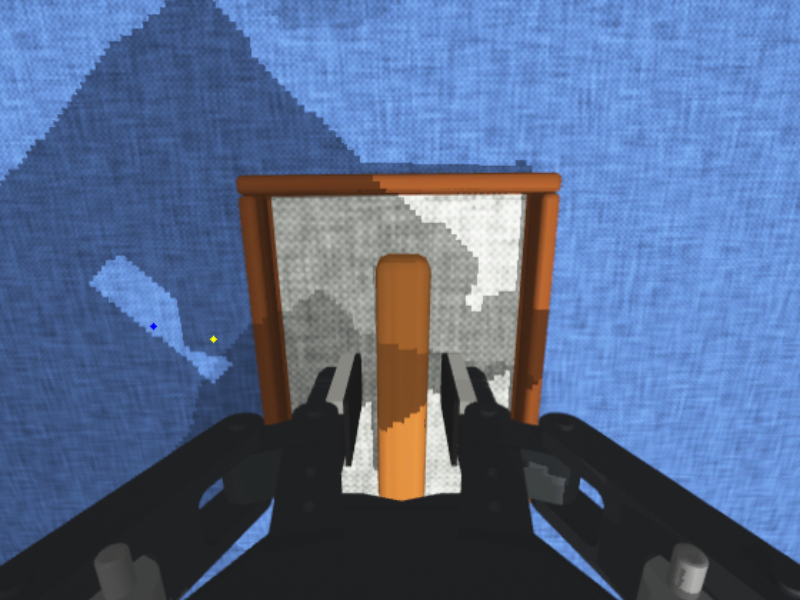

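Released; the handle lies free between the pads. Lift up and back clear.

Call:
apply_moves:
  plan:
    - {"tx": 0,"ty": 0,"tz": 10,"rx": 0,"ry": 0,"rz": 0,"jaw": -0.3}
    - {"tx": 0,"ty": 0,"tz": 30,"rx": 0,"ry": 0,"rz": 0,"jaw": -0.3}
    - {"tx": 0,"ty": 0,"tz": 65,"rx": 0,"ry": 0,"rz": 0,"jaw": -0.3}
    - {"tx": 0,"ty": 0,"tz": 105,"rx": 0,"ry": 0,"rz": 0,"jaw": -0.3}
    - {"tx": 0,"ty": 0,"tz": 145,"rx": 0,"ry": 0,"rz": 0,"jaw": -0.3}
    - {"tx": -30,"ty": -30,"tz": 190,"rx": 0,"ry": 0,"rz": 0,"jaw": -0.3}
    - {"tx": -70,"ty": -60,"tz": 220,"rx": 0,"ry": 0,"rz": 0,"jaw": -0.3}
    - {"tx": -110,"ty": -90,"tz": 230,"rx": 0,"ry": 0,"rz": 0,"jaw": -0.3}
    - {"tx": -150,"ty": -120,"tz": 230,"rx": 0,"ry": 0,"rz": 0,"jaw": -0.3}
    - {"tx": -180,"ty": -140,"tz": 230,"rx": 0,"ry": 0,"rz": 0,"jaw": -0.3}
    - {"tx": -200,"ty": -150,"tz": 230,"rx": 0,"ry": 0,"rz": 0,"jaw": -0.3}
    - {"tx": -200,"ty": -150,"tz": 230,"rx": 0,"ry": 0,"rz": 0,"jaw": -0.3}

```text
time_s: 27.05
position: [0.3411, -0.5156, 0.2387]
tool_rot: [[1.0, -0.018, -0.002], [-0.018, -1.0, -0.01], [-0.002, 0.01, -1.0]]
ft_force: [0.4, 0.9, 0.4]
grip_width: 0.0299
```

Run:
```python
from h import *
d=shot("top","t16"); 
crop(d,(180,120,440,300),3,"t16c")
shot("side","s16"); o=env.observe(); print(o["position"],o["time_s"],o["ft_force"])
```

```text
[ 0.34405688 -0.51384009  0.23854984] 27.15 [0.10957622 1.10878429 0.50914658]
```

View pics/t16c.png

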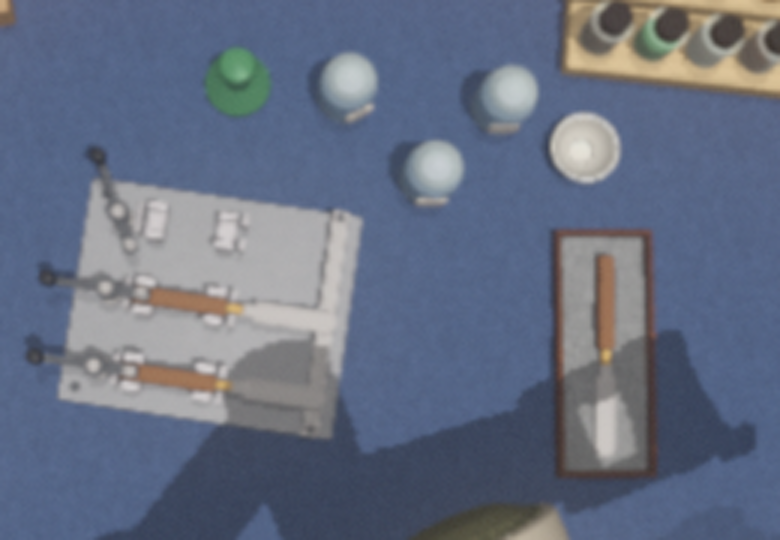

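View pics/s16.png

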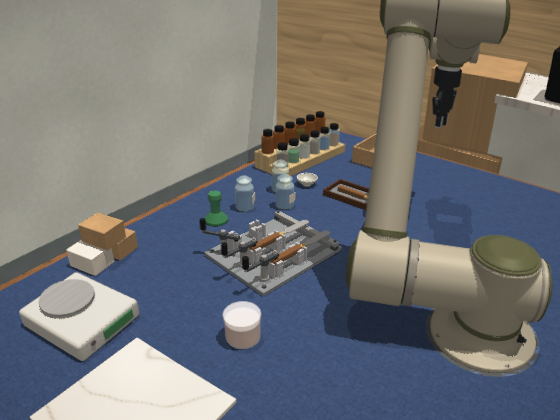

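The knife lies lengthways in the tray, the other two are still clamped with levers straight, and the jars, dish, muller and tub are where they were. Handing in.

Call:
apply_moves:
  plan:
    - {"tx": 0,"ty": 0,"tz": 0,"rx": 0,"ry": 0,"rz": 0,"jaw": -0.3}
    - {"tx": 0,"ty": 0,"tz": 0,"rx": 0,"ry": 0,"rz": 0,"jaw": -0.3}
    - {"tx": 0,"ty": 0,"tz": 0,"rx": 0,"ry": 0,"rz": 0,"jaw": -0.3}

```text
time_s: 27.45
position: [0.3449, -0.5133, 0.2386]
tool_rot: [[1.0, -0.013, -0.001], [-0.013, -1.0, -0.01], [-0.001, 0.01, -1.0]]
ft_force: [-0.5, -0.6, -0.2]
grip_width: 0.0299
```

```bash
python3 -c "
from rig import env
print(env.close_job())"
```

```text
the job is handed in; nothing more can be done
None
```

The far knife was the softest, and it now lies lengthways in the wooden tray. I handed the job in at about 27.5 s; the hand-in reports no verdict.

- **Pressing:** I pressed the tips in order near, mid, far, each until the force climbed steeply on the stop bar. At the same depth just before the stop they took about 9.6 N, 5.4 N and 2.6 N. The highest finger force was about 17 N, on the near blade. Most of that was the blade's own bending force, so I estimate 5–7 N on the bar, under the 15 N limit. The bar force itself was not measured directly.
- **Clamp and knife:** I swung only the far clamp aside, to about 1.1 rad. I then gripped that handle (17 mm opening), lifted the knife straight out and lowered it into the tray. I released it with the handle about 9 mm above where it lies flat, because the fingertips were already close to the tray floor.
- **Last checks:** The top and side pictures show the knife flat and lengthways in the tray. The other two knives are still clamped with their levers straight, and the jars, dish, muller and tub look unmoved. The gripper is clear of everything.
- **Disagreements:** The first position estimates from the side camera were about 6 mm off the top camera's. I used the top view, which the wrist camera matched to about 2 mm. My first move calls were refused for missing fields, and nothing moved.

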